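Demagnetise the burnishers

TASK

First turn the red isolator handle to off. Then pull every burnisher out of the wooden block and lay each in its own groove of the sloping rest on the demagnetiser's carriage, handle uppermost and steel tip down against the lip. Crank the handwheel until the carriage is fully home against the coil head's stop, and only then turn the isolator back on; leave the other things on the bench where they are.

Things in the scene. Friction and masses are not known exactly. Their poses are not given: they have to be found in the camera images.
- handle (a joint): turning angle of the isolator's red handle, rad: 0 = off (end stop), 1.5 = on (end stop). It grows clockwise seen from above, stays where it is left, and takes about 0.15 N m to turn
- handle_grip (a point): on the vertical turning axis of the red isolator handle, 92 mm above the bench. The handle is an upright bar 60 long x 14 wide x 30 mm high (from 72 to 102 mm above the bench) on a hub 52 mm across; the point's x axis lies along the bar and turns with it. The isolator box under it is grey with a yellow plate, 100 x 110 x 60 mm, fixed
- block: loose wooden tool block 112 x 112 x 60 mm, 0.9 kg, standing on the bench, origin at the centre of its underside. Four square holes 14 mm wide and 50 mm deep at x, y = +-30 mm in its frame hold the burnishers upright
- tool_a: burnisher 150 mm long, about 80 g: steel shank 10 mm across, 95 mm long, then a red round handle 16 mm across, 55 mm long. Origin at the steel tip, own z runs from tip to handle end. It starts upright in a hole of the block, tip 10 mm above the bench, leaning up to 0.1 rad, handle clear above the block. None when absent
- tool_b: burnisher 150 mm long, about 80 g: steel shank 10 mm across, 95 mm long, then a yellow round handle 16 mm across, 55 mm long. Origin at the steel tip, own z runs from tip to handle end. It starts upright in a hole of the block, tip 10 mm above the bench, leaning up to 0.1 rad, handle clear above the block. None when absent
- tool_c: burnisher 150 mm long, about 80 g: steel shank 10 mm across, 95 mm long, then a green round handle 16 mm across, 55 mm long. Origin at the steel tip, own z runs from tip to handle end. It starts upright in a hole of the block, tip 10 mm above the bench, leaning up to 0.1 rad, handle clear above the block. None when absent
- tool_d: burnisher 150 mm long, about 80 g: steel shank 10 mm across, 95 mm long, then a blue round handle 16 mm across, 55 mm long. Origin at the steel tip, own z runs from tip to handle end. It starts upright in a hole of the block, tip 10 mm above the bench, leaning up to 0.1 rad, handle clear above the block. None when absent
- rest (a point): dark wooden rest on the carriage, a board 92 x 196 mm sloping at 60 degrees to the bench. Origin: middle of its upper face, 94 mm above the bench; x points down the slope (away from the robot), y across the grooves, z square out of the board. Four flat grooves along x, centred at y = -69, -23, 23, 69 mm, each 24 mm wide; the ribs between them are 10 mm high
- rest_lip (a point): middle of the foot of the lip, at x = 46 mm in the rest's frame. The lip closes the lower ends of the grooves; it stands 12 mm high and leans 30 degrees over them, so its edge is at x = 39 mm. A burnisher lying right has its tip under the lip at about x = 40 mm and its shank axis 5 mm above the board; its handle stands out past the rest's open upper end
- carriage (a joint): position of the carriage along its bed, m: 0 = farthest from the coil head, 0.070 = against the stop at the coil head. Coupled to the handwheel, 24 mm a turn; it stays where it is left
- wheel_axis (a point): on the vertical axis of the handwheel (steel disc 92 mm across, its top 118 mm above the bench, on the gearbox at the end of the machine away from the coil head), 143 mm above the bench at half height of the crank grip
- crank_grip (a point): middle of the crank grip: a black upright, freely revolving peg 14 mm across and 45 mm high (118 to 163 mm above the bench), 35 mm from the wheel's axis. Carrying it round the axis counter-clockwise seen from above drives the carriage towards the coil head; it takes about 2 N
- unit: the fixed blue demagnetiser, origin at the centre of the underside. Bed 170 (x) x 430 (y) x 30 mm; gearbox with the handwheel at its -y end (110 x 98 mm, 96 mm high, centre at y = -166 mm); blue coil head with a copper disc at its +y end (100 x 45 mm, 140 mm high, centre at y = 192 mm)
- bench_block: bystander: steel plate 50 x 50 x 20 mm
- tin: bystander: small tin, 56 mm across, 35 mm high
- dapping_block: bystander: steel cube of 55 mm with dimples
- hammer: bystander: hammer lying on the bench
- jar: bystander: closed jar, 70 mm across, 80 mm high
- brush: bystander: brush lying on the bench
- stick: bystander: dark wooden sanding stick 160 x 30 x 12 mm lying on the bench

How it is judged:
On the way, in this order (a step that is already met when the one before it is completed fails the run):
1. the isolator is off (value of joint handle below 0.15 rad), for 0.2 s.
2. every burnisher lies in a groove of its own in the rest, the isolator off (x of tool_a in the frame of rest between 0.025 and 0.05 m and z of tool_a in the frame of rest between -0.004 and 0.01 m and angle between the z axis of each of tool_a, tool_b, tool_c, tool_d and the x axis of rest, either way round below 0.2 rad and (y of tool_a in the frame of rest between -0.087 and -0.051 m or y of tool_a in the frame of rest between -0.041 and -0.005 m or y of tool_a in the frame of rest between 0.005 and 0.041 m or y of tool_a in the frame of rest between 0.051 and 0.087 m) and linear speed of each of tool_a, tool_b, tool_c, tool_d below 0.02 m/s and x of tool_b in the frame of rest between 0.025 and 0.05 m and z of tool_b in the frame of rest between -0.004 and 0.01 m and (y of tool_b in the frame of rest between -0.087 and -0.051 m or y of tool_b in the frame of rest between -0.041 and -0.005 m or y of tool_b in the frame of rest between 0.005 and 0.041 m or y of tool_b in the frame of rest between 0.051 and 0.087 m) and x of tool_c in the frame of rest between 0.025 and 0.05 m and z of tool_c in the frame of rest between -0.004 and 0.01 m and (y of tool_c in the frame of rest between -0.087 and -0.051 m or y of tool_c in the frame of rest between -0.041 and -0.005 m or y of tool_c in the frame of rest between 0.005 and 0.041 m or y of tool_c in the frame of rest between 0.051 and 0.087 m) and x of tool_d in the frame of rest between 0.025 and 0.05 m and z of tool_d in the frame of rest between -0.004 and 0.01 m and (y of tool_d in the frame of rest between -0.087 and -0.051 m or y of tool_d in the frame of rest between -0.041 and -0.005 m or y of tool_d in the frame of rest between 0.005 and 0.041 m or y of tool_d in the frame of rest between 0.051 and 0.087 m) and distance between tool_a and tool_b above 0.022 m and distance between each of tool_a, tool_b and tool_c above 0.022 m and distance between each of tool_a, tool_b, tool_c and tool_d above 0.022 m and value of joint handle below 0.15 rad), for 0.2 s.
3. the carriage is home against the stop, with the burnishers in it and the isolator still off (all of step 2 and value of joint carriage above 0.0675 m), for 0.2 s.
4. the isolator is on (value of joint handle above 1.35 rad), for 0.2 s.
At the end, for the whole second after the job is handed in: Each burnisher lies in its own groove (tip axis within 10 mm of the board, tip at x 25 to 50 mm in the rest frame, within 0.2 rad of the slope), the carriage is within 2.5 mm of its stop (over 0.0675 m), the isolator is on (over 1.35 rad), all at rest (x of tool_a in the frame of rest between 0.025 and 0.05 m and z of tool_a in the frame of rest between -0.004 and 0.01 m and angle between the z axis of each of tool_a, tool_b, tool_c, tool_d and the x axis of rest, either way round below 0.2 rad and (y of tool_a in the frame of rest between -0.087 and -0.051 m or y of tool_a in the frame of rest between -0.041 and -0.005 m or y of tool_a in the frame of rest between 0.005 and 0.041 m or y of tool_a in the frame of rest between 0.051 and 0.087 m) and linear speed of each of tool_a, tool_b, tool_c, tool_d below 0.02 m/s and x of tool_b in the frame of rest between 0.025 and 0.05 m and z of tool_b in the frame of rest between -0.004 and 0.01 m and (y of tool_b in the frame of rest between -0.087 and -0.051 m or y of tool_b in the frame of rest between -0.041 and -0.005 m or y of tool_b in the frame of rest between 0.005 and 0.041 m or y of tool_b in the frame of rest between 0.051 and 0.087 m) and x of tool_c in the frame of rest between 0.025 and 0.05 m and z of tool_c in the frame of rest between -0.004 and 0.01 m and (y of tool_c in the frame of rest between -0.087 and -0.051 m or y of tool_c in the frame of rest between -0.041 and -0.005 m or y of tool_c in the frame of rest between 0.005 and 0.041 m or y of tool_c in the frame of rest between 0.051 and 0.087 m) and x of tool_d in the frame of rest between 0.025 and 0.05 m and z of tool_d in the frame of rest between -0.004 and 0.01 m and (y of tool_d in the frame of rest between -0.087 and -0.051 m or y of tool_d in the frame of rest between -0.041 and -0.005 m or y of tool_d in the frame of rest between 0.005 and 0.041 m or y of tool_d in the frame of rest between 0.051 and 0.087 m) and distance between tool_a and tool_b above 0.022 m and distance between each of tool_a, tool_b and tool_c above 0.022 m and distance between each of tool_a, tool_b, tool_c and tool_d above 0.022 m and value of joint carriage above 0.0675 m and value of joint handle above 1.35 rad); the robot touches nothing.
It fails at once if the isolator is on while a burnisher is in the rest and the carriage is not home (value of joint handle above 0.5 rad and value of joint carriage below 0.064 m and distance between any of tool_a, tool_b, tool_c, tool_d and rest below 0.06 m).
It fails at once if another thing on the bench is disturbed (moved more than 3 cm) (distance of any of bench_block, tin, dapping_block, hammer, jar, brush, stick from where it was at the start of the episode above 0.03 m).
Of tool_a, tool_b, tool_c, tool_d only 3 to 4 are there at a start; the rules pass over those that are not, and their reading is None.
At some moment in a run one of block may be knocked a few centimetres aside while the robot is not near it.
Once in a run the grip may slacken for a moment while it holds something.
It also fails if it takes over 208 s, if anything falls off the work surface, if the arm or the gripper's body presses on something with over 40 N, if the wrist force passes 120 N, or if a joint passes its speed limit or range.

ROBOT

A 7-joint arm with a two-finger parallel gripper is mounted at the origin on the work surface. World frame = base frame: x ahead of the robot, y to its left, z up, the work surface at z = 0. Lengths are in m, angles in rad, forces in N, time in s.
With the tool pointing down it reaches from about 0.4 to 0.85 m from the base axis. Payload 10.4 kg.
Tool frame: the origin (TCP) lies on the centre line of the jaws, within the pads' length; the fingertips stand 22 mm ahead of it and the grasp point (between the pads) lies 3 mm ahead of it; z points along the fingers, y is the line along which they close (so a half turn about z gives the same grasp; the last joint's range is limited). The gripper opens to 85 mm and grips with 20 to 120 N. Pads are 22 mm wide; open, the fingers measure 114 mm over their backs; the gripper's body (76 mm by 85 mm) begins 54 mm behind the grasp point. The pads swing forward as they close: fully open they stand 13 mm farther back than shut.
Start: joints at [1.241, 0.332, -0.065, 1.46, 0.022, 1.35, -0.088], TCP at [0.189, -0.596, 0.253] pointing down, gripper open.
Joint ranges: [-2.6, 2.6], [-0.5, 2.12], [-1.47, 1.34], [0.16, 2.42], [-1.27, 4.41], [0.06, 2.06], [-2.6, 2.6]. Speed limits (rad/s): [2.22, 2.22, 2.79, 2.79, 3.14, 3.14, 3.14].

INTERFACE

Orientations are given as a unit quaternion [x, y, z, w].
In Python, from cell import r, imaging, spotter gives the robot as it stands.
- The arm moves only by the tool arm_command, never from a script. Its argument "steps" is a list that holds one entry, the list of rows, each a list of 4 numbers: the shift along the tool's x, y, z in units of 40 mm (1.0 is 40 mm), then the turn about the tool's z in degrees. A call has 1 to 5 rows; each row shifts and turns the commanded pose from where the row before left it, along the tool's axes as they then stand; what a row does not reach is not made up. A row lasts 1/10 s, in which the tool goes at most 50 mm and 8.59 degrees, less where a joint would pass 70% of its speed; a pose out of reach is approached as far as the arm can. A call is refused whole if a number of a shift passes 1 or a number of a turn 8.59, either way. A call with a gripper value outside its range is refused whole. "jaw" is the finger opening in mm, from 0 to 85.4, set as the call begins (left out, the last holds). The fingers move at their own pace and stop on an object; "force" is the grip in N (left out, the last holds). Time passes only in rows, so rows that do not move let the fingers close. It gives the time, the measured TCP pose, the force, the opening and the grip force at its end, in the units of the state.
- r.get_state(): the state, without advancing time (a new reading comes with each control period).
- imaging.snapshot(name): name is "scene" or "top"; returns a dict with "img" (420x560x3 uint8, blue, green, red), "fx", "fy", "cx", "cy" (pixels), "k1" (the pictures are not rectified: a ray, as slopes to the right and down, at radius r is drawn at 1 + k1 r^2 times it, then the intrinsics apply), "extrinsics" (4x4, takes a point from camera to world coordinates). Camera axes: x right, y down, z forward; pixel columns grow to the right and rows downward; lengths in m; the calibration is good to about 2 mm. A picture is of the moment at which its call begins. There is no depth.
- r.close_job(): hands the job in; it is judged then, once.
Trained networks look in the newest picture that a camera, given by its name, has taken for a name from the list of things; names that differ only in an ending like _2 or _b are one class to them, and where a whole thing is asked for, a point or a joint stands for the part that bears it (a point fixed in the world has none). Each returns a list of dicts, best first, with "conf" (0 to 1); they miss things now and then, are a little off and sometimes report something else, mostly with a low value. They report only what shows in the picture. A call takes as long as a camera call.
- spotter.boxes_of(camera, query): "extent" ([left, top, right, bottom] as shares, 0 to 1, of the picture: columns of its width, rows of its height, round what is visible of it).
- spotter.masks_of(camera, query): "region" (420x560 bool, what is visible of it) and "extent" ([left, top, right, bottom] as shares, 0 to 1, of the picture: columns of its width, rows of its height, round what is visible of it).
- spotter.tip_of(camera, query): "point" ([column, row] as shares, 0 to 1, of the picture: columns of its width, rows of its height: a listed point, or the origin of a listed thing).
The state is a dict: "clock": time; "joints": joint angles; "qd": joint speeds; "joint_efforts": joint torques, N m; "ee_pos": TCP position; "tool_rot": TCP orientation; "contact_force": force on the tool from outside, world axes, zero at the start; "moment": the same for the moment, N m; "gripper_width": finger opening in m; "grip_force": force on a finger pad.
Only numpy, scipy, OpenCV 4.12 (cv2) and the standard library are available. Lean on these libraries where they do the work, as an engineer would, in place of code of your own. Each camera call takes 0.05 s, during which the arm holds its last target. There are 200 camera calls.

## Working session

There is one attempt and no reset: what is moved stays moved. The work goes in short steps, Python scripts to look and compute and a tool call to move; the robot and the scene stay as the last step left them, time stands still between calls to the robot, and variables do not carry over. Pictures are saved under pics/ and viewed, at most 14 in all, crops included, and the job is handed in when it is done.

Besides the shell and the picture viewer there is one more tool, called after "Request:" as name([rows], argument=value, ...), one row to a line, values as JSON. arm_command: Moves the arm, as the interface text tells. Its arguments: {"type":"object","properties":{"steps":{"type":"array"},"jaw":{"type":"number"},"force":{"type":"number"}},"required":["steps"]}

```bash
ls; mkdir -p pics; cat > h.py <<'E'
from cell import r, imaging, spotter
import numpy as np, cv2
def snap(c,f=None):
    s=imaging.snapshot(c)
    if f: cv2.imwrite(f'pics/{f}.png',s['img'])
    return s
def ray(s,px):
    d=np.array([(px[0]-s['cx'])/s['fx'],(px[1]-s['cy'])/s['fy']]); u=d.copy()
    for _ in range(20): u=d/(1+s['k1']*(u@u))
    E=np.array(s['extrinsics']); v=E[:3,:3]@np.array([u[0],u[1],1]); return E[:3,3],v/np.linalg.norm(v)
def atz(s,px,z):
    o,v=ray(s,px); return o+v*(z-o[2])/v[2]
def tri(s1,p1,s2,p2):
    o1,v1=ray(s1,p1);o2,v2=ray(s2,p2)
    t=np.linalg.lstsq(np.c_[v1,-v2],o2-o1,rcond=None)[0]
    a,b=o1+t[0]*v1,o2+t[1]*v2
    return (a+b)/2,np.linalg.norm(a-b)
def proj(s,P):
    E=np.linalg.inv(s['extrinsics']); p=E[:3,:3]@np.array(P)+E[:3,3]; u=p[:2]/p[2]; u=u*(1+s['k1']*(u@u))
    return np.array([u[0]*s['fx']+s['cx'],u[1]*s['fy']+s['cy']])
def tip(c,q):
    return [(np.round(np.array(d['point'])*[560,420],1),round(d['conf'],2)) for d in spotter.tip_of(c,q)]
E
python3 - <<'E'
from h import *
st=r.get_state(); print(st['clock'],st['tool_rot'],st['ee_pos'])
S={c:snap(c,c+'0') for c in('scene','top')}
for c in S: print(c,np.round(S[c]['extrinsics'],3).tolist(),S[c]['fx'],S[c]['k1'])
for q in ['handle_grip','block','tool_a','tool_b','tool_c','tool_d','rest','rest_lip','wheel_axis','crank_grip','unit']:
    a,b=tip('scene',q),tip('top',q)
    print(q,a[:2],b[:2], [np.round(x,3) for x in tri(S['scene'],a[0][0],S['top'],b[0][0])] if a and b else '')
E
```

```text
pics
0.0 [ 9.88260522e-01  1.52776318e-01 -1.53868614e-04 -7.16678215e-04] [ 0.18861526 -0.59548558  0.25248963]
scene [[0.479, 0.684, -0.55, 1.245], [0.878, -0.367, 0.309, -0.348], [0.01, -0.631, -0.776, 1.058], [0.0, 0.0, 0.0, 1.0]] 522.4607577389937 -0.16392229347914475
top [[0.016, -0.994, 0.108, 0.465], [-1.0, -0.015, 0.014, -0.001], [-0.012, -0.108, -0.994, 1.12], [0.0, 0.0, 0.0, 1.0]] 430.6941845387244 -0.11983850504386988
handle_grip [(array([388.7, 144.4]), 0.63), (array([231.4, 221.9]), 0.24)] [(array([129.7, 233.3]), 0.68)] [array([0.492, 0.38 , 0.091]), np.float64(0.004)]
block [] [(array([425.1, 236.5]), 0.91), (array([243.6, 279.6]), 0.6)] 
tool_a [(array([142.5, 283.1]), 0.63), (array([117.1, 284. ]), 0.55)] [(array([427.9, 254.5]), 0.65), (array([439.1, 238.1]), 0.6)] [array([ 0.464, -0.367, -0.072]), np.float64(0.058)]
tool_b [(array([142.5, 283.1]), 0.63), (array([117.1, 284. ]), 0.55)] [(array([427.9, 254.5]), 0.65), (array([439.1, 238.1]), 0.6)] [array([ 0.464, -0.367, -0.072]), np.float64(0.058)]
tool_c [(array([142.5, 283.1]), 0.63), (array([117.1, 284. ]), 0.55
[... 259 characters left out ...]
0.464, -0.367, -0.072]), np.float64(0.058)]
rest [(array([296.3, 217.6]), 0.86), (array([257.7, 339.7]), 0.24)] [(array([269.7, 192.1]), 0.56)] [array([0.597, 0.039, 0.096]), np.float64(0.007)]
rest_lip [(array([303.2, 234.5]), 0.6)] [(array([271.4, 186.6]), 0.75)] [array([0.618, 0.041, 0.053]), np.float64(0.003)]
wheel_axis [(array([427.5, 215.9]), 0.7), (array([221.4, 228.1]), 0.68)] [(array([350.6, 198.9]), 0.59), (array([430.8, 166.6]), 0.28)] [array([0.715, 0.01 , 0.357]), np.float64(0.406)]
crank_grip [(array([229.8, 219.7]), 0.89)] [(array([331.6, 207.3]), 0.85)] [array([ 0.558, -0.108,  0.133]), np.float64(0.012)]
unit [] [(array([277. , 200.8]), 0.92), (array([226.7, 130.1]), 0.57)]
```

View pics/scene0.png

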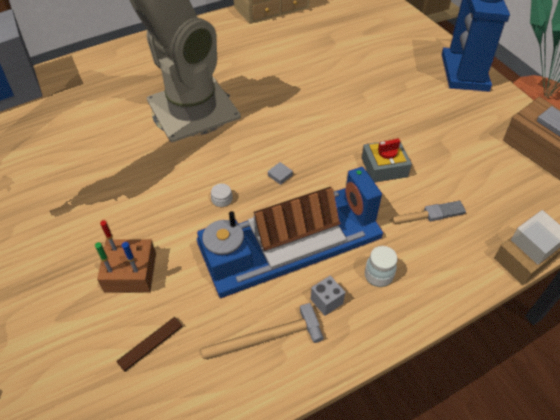

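View pics/top0.png

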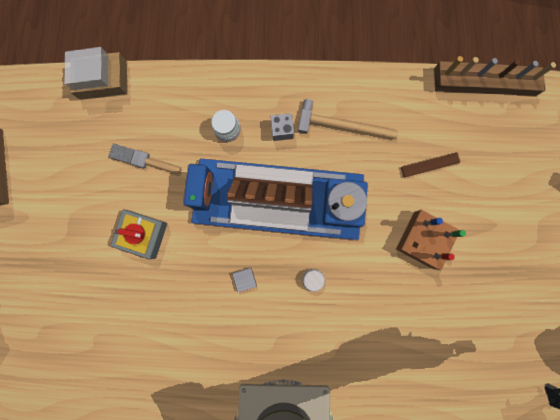

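```bash
cat >> h.py <<'E'
HSV={'red':[(0,170,90),(6,255,255)],'green':[(50,120,50),(85,255,255)],'blue':[(108,150,60),(125,255,255)],'yel':[(22,150,120),(32,255,255)],'orange':[(12,190,150),(21,255,255)]}
def blobs(s,col,box=None,amin=15):
    h=cv2.cvtColor(s['img'],cv2.COLOR_BGR2HSV); m=cv2.inRange(h,*map(np.array,HSV[col]))
    if col=='red': m|=cv2.inRange(h,np.array((174,170,90)),np.array((180,255,255)))
    n,l,st,c=cv2.connectedComponentsWithStats(m)
    o=[]
    for i in range(1,n):
        if st[i,4]<amin: continue
        if box and not(box[0]<c[i][0]<box[2] and box[1]<c[i][1]<box[3]): continue
        ys,xs=np.where(l==i); P=np.c_[xs,ys].astype(float); w,v=np.linalg.eigh(np.cov((P-c[i]).T)); a=v[:,1]; t=(P-c[i])@a
        o.append((st[i,4],c[i],c[i]+a*np.percentile(t,3),c[i]+a*np.percentile(t,97)))
    return sorted(o,key=lambda x:-x[0])
def yaw(st): q=st['tool_rot']; return 2*np.degrees(np.arctan2(q[1],q[0]))
def go(P,yawdeg=None):
    """shift in tool axes in units of 40mm, and turn"""
    st=r.get_state(); p=np.array(st['ee_pos']); y=np.radians(yaw(st)); d=np.array(P)-p
    u=np.array([d[0]*np.cos(y)+d[1]*np.sin(y), d[0]*np.sin(y)-d[1]*np.cos(y), -d[2]])/.04
    return np.round(u,3), None if yawdeg is None else round((np.degrees(y)-yawdeg+90)%180-90,2)
E
python3 - <<'E'
from h import *
S={c:snap(c) for c in('scene','top')}
A,B=S['scene'],S['top']
boxA={'red':(90,215,120,250),'green':(90,235,115,270),'blue':(115,235,140,270)}
for c in boxA:
    a=blobs(A,c,boxA[c],8); b=blobs(B,c,(400,205,475,275),6)
    print(c,[(x[0],np.round(x[1],1)) for x in a],[(x[0],np.round(x[1],1)) for x in b])
    if a and b: print(tri(A,a[0][1],B,b[0][1]))
a=blobs(A,'red',(370,130,410,165)); b=blobs(B,'red',(110,220,150,250))
print('bar',a,b)
for c,s,bx in(('orange',A,(200,215,250,250)),('orange',B,(335,185,365,215))):
    print('hub',[(x[0],np.round(x[1],1)) for x in blobs(s,c,bx)])
h,w=150,160
def crop(s,x,y,ww,hh,k): return cv2.resize(s['img'][y:y+hh,x:x+ww],None,fx=k,fy=k,interpolation=cv2.INTER_CUBIC)
im=np.vstack([np.hstack([crop(A,90,210,100,75,4),crop(B,390,200,100,75,4)]),np.hstack([crop(A,200,190,100,75,4),crop(B,90,195,100,75,4)])])
cv2.imwrite('pics/c1.png',im); cv2.imwrite('pics/c2.png',crop(B,180,140,200,110,4))
E
```

```text
red [(np.int32(61), array([104.3, 227.1]))] [(np.int32(32), array([450.5, 256.5]))]
(array([ 0.45025864, -0.37435143,  0.14513028]), np.float64(0.0019119530155075894))
green [(np.int32(85), array([100.3, 250.2]))] [(np.int32(49), array([459. , 233.1]))]
(array([ 0.50358167, -0.39906398,  0.13945354]), np.float64(0.0008229595703501467))
blue [(np.int32(70), array([127. , 249.8]))] [(np.int32(27), array([438.4, 220.8]))]
(array([ 0.53198389, -0.34745009,  0.14326723]), np.float64(0.0028482782108046924))
bar [(np.int32(282), array([389.12056738, 148.23404255]), array([397.60568256, 141.18797661]), array([382.01502486, 154.13450708]))] [(np.int32(321), array([131.96884735, 233.09968847]), array([142.12679474, 234.43661686]), array([119.75103198, 231.49165256]))]
hub []
hub []
```

View pics/c1.png

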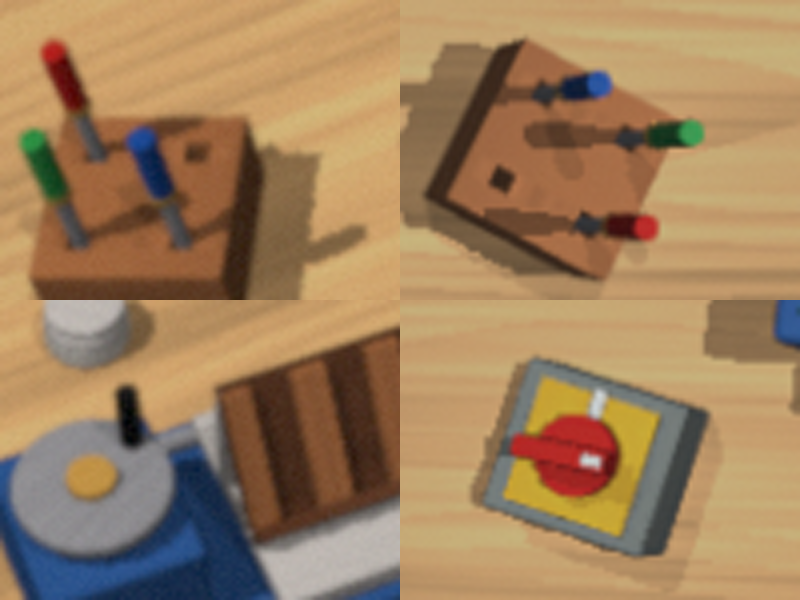

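View pics/c2.png

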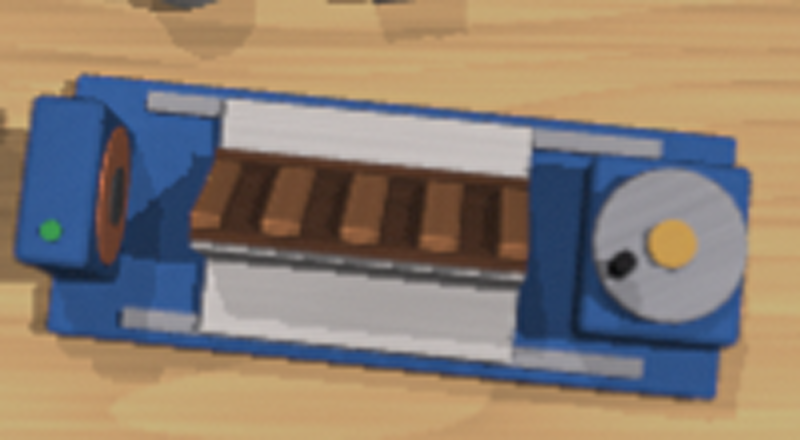

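```bash
python3 - <<'E'
from h import *
A,B=snap('scene'),snap('top')
C=[atz(B,p,.03)[:2] for p in [(200.5,158.75),(363.75,174.5),(191.75,222.5),(358.75,239.5)]]
print('bed',np.round(C,4).tolist(),'c',np.mean(C,0))
for a,b in((0,1),(2,3)):
    d=C[a]-C[b]; print('len',np.linalg.norm(d),'yaw of unit x',np.degrees(np.arctan2(d[1],d[0]))-90)
print('hub tri',tri(A,(222.5,234.25),B,(348,200.75)), 'z.12',atz(B,(348,200.75),.12))
print('peg tri',tri(A,(232.3,219),B,(335.5,205.8)))
e=[atz(B,p,.102) for p in((118,231.5),(144.5,235.3))]; d=e[0]-e[1]; print('bar',np.mean(e,0),np.linalg.norm(d),np.degrees(np.arctan2(d[1],d[0])))
print('bar tri', tri(A,(388.7,144.4),B,(129.7,233.3)))
print('rest lip',tri(A,(303.2,234.5),B,(271.4,186.6)))
# rest board edges on top: upper edge corners of lower-left etc
for n,p in dict(upR=(180+525/4,140+272/4),upL=(180+192/4,140+243/4)).items(): print(n,atz(B,p,.134))
print(r.get_state()['clock'])
E
```

```text
bed [[0.6915, 0.2261], [0.6559, -0.1961], [0.5257, 0.2425], [0.4892, -0.1827]] c [0.59057426 0.02243894]
len 0.4237418757776392 yaw of unit x -4.813431547554174
len 0.4267730986307996 yaw of unit x -4.901343631113406
hub tri (array([ 0.57704966, -0.14214083,  0.1225665 ]), np.float64(0.00011038031178641107)) z.12 [ 0.57731614 -0.14255609  0.12      ]
peg tri (array([ 0.56293829, -0.11036569,  0.14247053]), np.float64(0.0008137333160509081))
bar [0.49265566 0.37378649 0.102     ] 0.06695194338698487 83.42062280332465
bar tri (array([0.49230961, 0.37957849, 0.09134543]), np.float64(0.003836274447009268))
rest lip (array([0.61835863, 0.04120477, 0.05289604]), np.float64(0.0032094163432634156))
upR [ 0.55772572 -0.05587674  0.134     ]
upL [0.5716732  0.13646949 0.134     ]
1.4
```

Request:
arm_command([
  [[0, 0, 0, -8.59], [0, 0, 0, -8.59], [0, 0, 0, -8.59], [0, 0, 0, -8.59], [0, 0, 0, -8.59]],
], jaw=40, force=25)

```text
clock: 1.9
ee_pos: [0.1888, -0.5958, 0.2533]
tool_rot: [0.862, 0.507, -0.0, 0.0]
contact_force: [-0.4, -0.7, 0.0]
gripper_width: 0.04
grip_force: 0.0
```

Request:
arm_command([
  [[0, 0, 0, -8.59], [0, 0, 0, -8.59], [0, 0, 0, -5.7], [0.89, 0.55, 0, 0], [0.89, 0.55, 0, 0]],
])

```text
clock: 2.4
ee_pos: [0.2404, -0.5298, 0.253]
tool_rot: [0.747, 0.664, 0.0, -0.0]
contact_force: [1.2, 0.4, 0.1]
gripper_width: 0.0402
grip_force: 0.0
```

Request:
arm_command([
  [[0.89, 0.55, 0, 0], [0.89, 0.55, 0, 0], [0.89, 0.55, 0, 0], [0.89, 0.55, 0, 0], [0.89, 0.55, 0, 0]],
])

```text
clock: 2.9
ee_pos: [0.3712, -0.3645, 0.2536]
tool_rot: [0.747, 0.665, -0.0, 0.0]
contact_force: [0.8, -0.2, -0.1]
gripper_width: 0.0399
grip_force: 0.0
```

Request:
arm_command([
  [[0.89, 0.55, 0, 0], [0.89, 0.55, 0, 0], [0.89, 0.55, 0, 0], [0.89, 0.55, 0, 0], [0.89, 0.55, 0, 0]],
])

```text
clock: 3.4
ee_pos: [0.5009, -0.2004, 0.2536]
tool_rot: [0.747, 0.665, 0.0, 0.0]
contact_force: [0.8, 0.1, -0.5]
gripper_width: 0.0402
grip_force: 0.0
```

Request:
arm_command([
  [[0.95, -0.12, 0, 0], [0.95, -0.12, 0, 0], [0.95, -0.12, 0, 0], [0.95, -0.12, 0, 0], [0.95, -0.12, 0, 0]],
])

```text
clock: 3.9
ee_pos: [0.4978, -0.0088, 0.2535]
tool_rot: [0.747, 0.665, 0.0, 0.0]
contact_force: [-0.3, 0.7, -0.4]
gripper_width: 0.0405
grip_force: 0.0
```

Request:
arm_command([
  [[0.95, -0.12, 0, 0], [0.95, -0.12, 0, 0], [0.95, -0.12, 0, 0], [0.95, -0.12, 0, 0], [0.95, -0.12, 0, 0]],
])

```text
clock: 4.4
ee_pos: [0.4959, 0.1826, 0.2535]
tool_rot: [0.747, 0.665, 0.0, 0.0]
contact_force: [0.5, 0.7, 0.5]
gripper_width: 0.0399
grip_force: 0.0
```

Request:
arm_command([
  [[0.95, -0.12, 0, 0], [0.95, -0.12, 0, 0], [0.95, -0.12, 0, 0], [0.9, -0.12, 0, 0], [0.5, -0.12, 0, 0]],
])

```text
clock: 4.9
ee_pos: [0.4908, 0.3558, 0.2531]
tool_rot: [0.746, 0.666, 0.0, -0.001]
contact_force: [0.0, -0.3, -0.6]
gripper_width: 0.0402
grip_force: 0.0
```

```bash
python3 - <<'E'
from h import *
st=r.get_state(); print(st['clock'],st['ee_pos'],yaw(st),st['gripper_width'],st['joints'])
print(go((.4925,.377,.099),83.4))
E
```

```text
4.9 [0.49075407 0.35583505 0.25312921] 83.53977548120844 0.04015787705871823 [-0.02324567  0.42624144 -0.89503285  1.47800069  0.33250204  1.3962662
 -1.04461941]
(array([ 0.531, -0.016,  3.853]), np.float64(0.14))
```

Request:
arm_command([
  [[0.5, 0, 0.8, 0], [0, 0, 0.8, 0], [0, 0, 0.8, 0], [0, 0, 0.7, 0], [0, 0, 0.4, 0]],
])

```text
clock: 5.4
ee_pos: [0.4934, 0.3719, 0.1109]
tool_rot: [0.747, 0.665, -0.001, -0.0]
contact_force: [-0.1, 0.2, -0.3]
gripper_width: 0.0401
grip_force: 0.0
```

```bash
python3 - <<'E'
from h import *
st=r.get_state(); print(st['ee_pos'],yaw(st))
A=snap('scene');B=snap('top')
cv2.imwrite('pics/c3.png',np.hstack([cv2.resize(A['img'][100:200,330:430],None,fx=4,fy=4),cv2.resize(B['img'][185:285,80:180],None,fx=4,fy=4)]))
E
```

```text
[0.49341923 0.3718763  0.1108712 ] 83.40009726051535
```

View pics/c3.png

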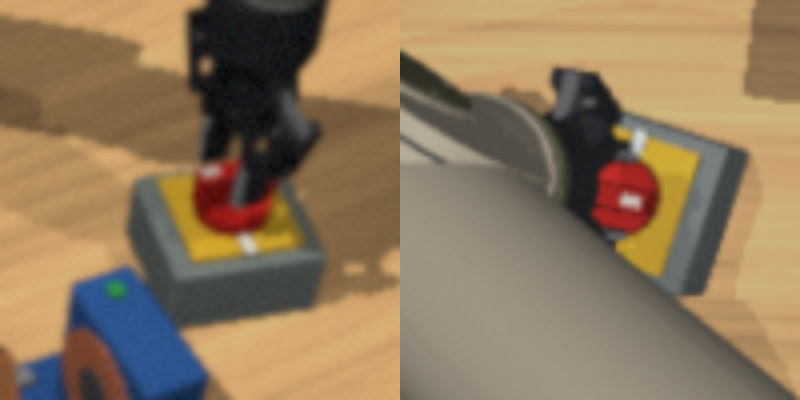

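Request:
arm_command([
  [[0.1, 0, 0.25, 0], [0, 0, 0.05, 0]],
])

```text
clock: 5.7
ee_pos: [0.4946, 0.3775, 0.1017]
tool_rot: [0.747, 0.665, 0.001, -0.0]
contact_force: [-0.4, 0.2, 0.2]
gripper_width: 0.0401
grip_force: 0.0
```

Request:
arm_command([
  [[0, 0, 0, 0], [0, 0, 0, 0], [0, 0, 0, 0], [0, 0, 0, 0]],
], jaw=8)

```text
clock: 6.1
ee_pos: [0.493, 0.377, 0.1021]
tool_rot: [0.746, 0.666, -0.001, -0.0]
contact_force: [-8.2, -2.4, 6.6]
gripper_width: 0.0137
grip_force: 27.4
```

Request:
arm_command([
  [[0, 0, 0, -8.5], [0, 0, 0, -8.5], [0, 0, 0, -8.5]],
])

```text
clock: 6.4
ee_pos: [0.4939, 0.3771, 0.1022]
tool_rot: [0.579, 0.815, 0.0, -0.0]
contact_force: [-3.1, -0.0, 1.4]
gripper_width: 0.0135
grip_force: 26.8
```

Width 13.7 mm: the bar is held; turn the rest of the way.

Request:
arm_command([
  [[0, 0, 0, -8.5], [0, 0, 0, -8.5], [0, 0, 0, -8.5], [0, 0, 0, -8.5], [0, 0, 0, -8.5]],
])

```text
clock: 6.9
ee_pos: [0.495, 0.3781, 0.1022]
tool_rot: [0.244, 0.97, 0.002, 0.0]
contact_force: [3.2, 7.2, -6.8]
gripper_width: 0.0135
grip_force: 26.1
```

Request:
arm_command([
  [[0, 0, 0, -8.5], [0, 0, 0, -8.5], [0, 0, 0, -3], [0, 0, 0, 0]],
])

```text
clock: 7.3
ee_pos: [0.4958, 0.3783, 0.1025]
tool_rot: [0.075, 0.997, 0.002, 0.001]
contact_force: [3.6, 8.7, -2.8]
gripper_width: 0.0135
grip_force: 76.4
```

```bash
python3 - <<'E'
from h import *
st=r.get_state(); print(st['ee_pos'],yaw(st),st['moment'],st['contact_force'],st['joints'])
E
```

```text
[0.49580477 0.37825122 0.10246727] 171.3636738707455 [ 1.69140293 -0.92215304 -1.54340636] [ 3.58057554  8.68094189 -2.79621005] [ 0.05965649  0.73139474 -1.10642723  1.59250209  0.68076899  1.24491193
  0.25139129]
```

Request:
arm_command([
  [[0, 0, 0, 0], [0, 0, 0, 0], [0, 0, -0.5, 0], [0, 0, -0.9, -2], [0, 0, -0.9, -1.8]],
], jaw=42)

```text
clock: 7.8
ee_pos: [0.4941, 0.3767, 0.1958]
tool_rot: [0.041, 0.999, -0.0, -0.0]
contact_force: [0.4, 0.5, 0.6]
gripper_width: 0.0418
grip_force: 0.0
```

Request:
arm_command([
  [[0, 0, -0.9, 0], [0, 0, -0.5, 0], [0, -0.9, 0, 0], [0, -1, 0, 0], [0, -1, 0, 0]],
])

```text
clock: 8.3
ee_pos: [0.4841, 0.2605, 0.2507]
tool_rot: [0.041, 0.999, -0.0, 0.001]
contact_force: [0.2, -0.1, 0.8]
gripper_width: 0.0421
grip_force: 0.0
```

Request:
arm_command([
  [[0, -1, 0, 0], [0, -1, 0, 0], [0, -1, 0, 0], [0, -1, 0, 0], [0, -1, 0, 0]],
])

```text
clock: 8.8
ee_pos: [0.4676, 0.0609, 0.2502]
tool_rot: [0.041, 0.999, -0.001, 0.0]
contact_force: [0.5, 0.1, 0.7]
gripper_width: 0.0422
grip_force: 0.0
```

Request:
arm_command([
  [[0, -1, 0, 0], [0, -1, 0, 0], [0, -1, 0, 0], [0, -1, 0, 0], [0, -0.7, 0, 0]],
])

```text
clock: 9.3
ee_pos: [0.4518, -0.128, 0.2504]
tool_rot: [0.043, 0.999, -0.001, -0.0]
contact_force: [0.6, -0.5, 0.2]
gripper_width: 0.0419
grip_force: 0.0
```

```bash
cat >> h.py <<'E'
def look(cols=('red','green','blue')):
    A,B=snap('scene'),snap('top'); out={}
    for c in cols:
        a=[x for x in blobs(A,c,(60,190,170,310),8)]; b=[x for x in blobs(B,c,(390,195,490,290),6)]
        best=[(tri(A,x[1],B,y[1]),x,y) for x in a for y in b]
        best=[t for t in best if t[0][1]<.006 and .1<t[0][0][2]<.18]
        if best:
            t=max(best,key=lambda t:t[1][0]); out[c]=t[0]; print(c,np.round(t[0][0],4),round(t[0][1],4))
        else: print(c,'none',[x[1] for x in a],[x[1] for x in b])
    return A,B,out
E
python3 - <<'E'
from h import *
A,B,o=look(); st=r.get_state(); print(st['clock'],st['ee_pos'],yaw(st),st['joints'][6])
for c in o: p=o[c][0]; print(c,go((p[0],p[1],.135),175.15))
# handle state
print([ (x[0],x[1],x[2],x[3]) for x in blobs(B,'red',(105,215,155,255))])
E
```

```text
red [ 0.4504 -0.3744  0.144 ] 0.0026
green [ 0.5034 -0.399   0.139 ] 0.0008
blue [ 0.5321 -0.3474  0.1428] 0.0027
9.4 [ 0.45167165 -0.12930842  0.25009466] 174.8977373739577 1.5630811888242624
red (array([-0.513, -6.107,  2.877]), np.float64(-0.25))
green (array([-1.888, -6.601,  2.877]), np.float64(-0.25))
blue (array([-2.486, -5.251,  2.877]), np.float64(-0.25))
[(np.int32(333), array([133.27627628, 234.38438438]), array([140.39515346, 227.51907474]), array([125.70020187, 241.69060633]))]
```

Request:
arm_command([
  [[-0.1, -1, 0, 0], [-0.1, -1, 0, 0], [-0.1, -1, 0, 0], [-0.1, -1, 0, 0], [-0.1, -1, 0, 0]],
])

```text
clock: 9.9
ee_pos: [0.456, -0.327, 0.2507]
tool_rot: [0.041, 0.999, -0.0, 0.0]
contact_force: [0.5, -0.1, -0.6]
gripper_width: 0.0419
grip_force: 0.0
```

Request:
arm_command([
  [[0, -1, 0, 0], [0, -0.1, 0, 0], [0, 0, 0.8, 0], [0, 0, 0.8, 0], [0, 0, 0.4, 0]],
])

```text
clock: 10.4
ee_pos: [0.4516, -0.369, 0.1682]
tool_rot: [0.041, 0.999, 0.001, -0.001]
contact_force: [-0.5, 0.1, -0.5]
gripper_width: 0.042
grip_force: 0.0
```

```bash
python3 - <<'E'
from h import *
st=r.get_state(); print(st['ee_pos'],yaw(st),st['contact_force'],st['joints'][6])
print(go((.4504,-.3744,.135),175.15))
A=snap('scene');B=snap('top')
cv2.imwrite('pics/c4.png',np.hstack([cv2.resize(A['img'][190:290,70:170],None,fx=4,fy=4),cv2.resize(B['img'][190:290,390:490],None,fx=4,fy=4)]))
E
```

```text
[ 0.45159871 -0.36899054  0.16823104] 175.27700139920037 [-0.48381082  0.14174508 -0.45283644] 1.7437223141890132
(array([ 0.019, -0.137,  0.831]), np.float64(0.13))
```

View pics/c4.png

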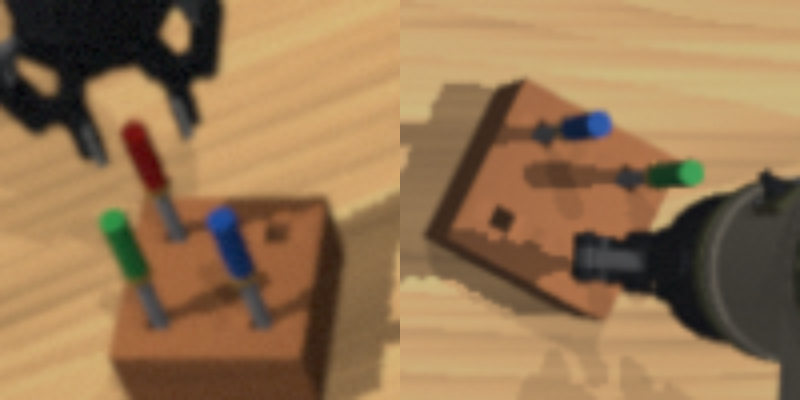

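Request:
arm_command([
  [[0, -0.13, 0.5, 0], [0, 0, 0.33, 0], [0, 0, 0, 0]],
])

```text
clock: 10.8
ee_pos: [0.4507, -0.3753, 0.1347]
tool_rot: [0.042, 0.999, 0.001, -0.001]
contact_force: [0.2, 0.5, -0.3]
gripper_width: 0.042
grip_force: 0.0
```

Request:
arm_command([
  [[0, 0, 0, 0], [0, 0, 0, 0], [0, 0, 0, 0], [0, 0, 0, 0]],
], jaw=5, force=50)

```text
clock: 11.2
ee_pos: [0.4521, -0.3753, 0.137]
tool_rot: [0.042, 0.999, -0.0, 0.001]
contact_force: [-0.0, 1.1, 5.9]
gripper_width: 0.0145
grip_force: 48.6
```

Request:
arm_command([
  [[0, 0, -0.4, 0], [0, 0, -0.5, 0], [0, 0, -0.5, 0], [0, 0, -0.6, 0], [0, 0, -0.6, 0]],
])

```text
clock: 11.7
ee_pos: [0.4513, -0.3757, 0.2421]
tool_rot: [0.042, 0.999, -0.0, 0.0]
contact_force: [0.2, -0.6, -0.5]
gripper_width: 0.0144
grip_force: 48.6
```

Request:
arm_command([
  [[0, 0, -0.8, 0], [0, 0, -0.8, 0], [0, 0, -0.6, 0], [0, 0, 0, 0]],
])

```text
clock: 12.1
ee_pos: [0.4525, -0.3757, 0.3325]
tool_rot: [0.042, 0.999, -0.002, 0.002]
contact_force: [0.7, 0.8, -1.3]
gripper_width: 0.0144
grip_force: 48.7
```

```bash
python3 - <<'E'
from h import *
A,B,o=look(('green','blue')); st=r.get_state(); print(st['clock'],st['ee_pos'],yaw(st))
p=np.array(st['ee_pos']); 
a=proj(A,p-[0,0,.125]); b=proj(B,p); print(a,b,tip('scene','tool_a'),tip('top','tool_a'))
x,y=map(int,a)
cv2.imwrite('pics/c5.png',cv2.resize(A['img'][max(0,y-90):y+40,max(0,x-80):x+80],None,fx=4,fy=4)); print(max(0,x-80),max(0,y-90))
E
```

```text
green [ 0.5034 -0.3991  0.1388] 0.0008
blue [ 0.5322 -0.3477  0.1419] 0.0033
12.2 [ 0.45140763 -0.37557472  0.32880854] 175.2022425291117
[ 96.27579178 211.11465615] [486.91168763 257.29414158] [(array([141.1, 283.2]), 0.69), (array([115.9, 284.3]), 0.64), (array([ 94.4, 211.7]), 0.63)] [(array([440.3, 236.9]), 0.57), (array([417.9, 223.8]), 0.48), (array([458.9, 256.9]), 0.37)]
16 121
```

View pics/c5.png

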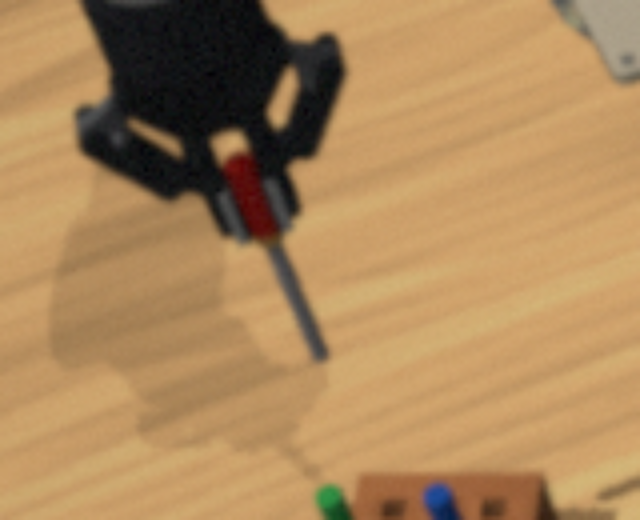

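```bash
cat >> h.py <<'E'
U=np.array([.9964,-.0846,0]);V=np.array([.0846,.9964,0]);W=np.array([0,0,1.]);R0=np.array([.596,.040,.094])
def rest(x,y,z,R=None): return (R0 if R is None else R)+x*(.5*U-.866*W)+y*V+z*(.866*U+.5*W)
E
python3 - <<'E'
from h import *
A,B=snap('scene'),snap('top')
p=atz(B,(270,198),.1388); print('rest from mid rib',p+.0143*U)
print('ribs pred',[np.round((proj(B,rest(-.046,y,.010))-[180,140])*4) for y in(-.092,-.046,0,.046,.092)])
print('ribs low pred',[np.round((proj(B,rest(.04,y,.010))-[180,140])*4) for y in(-.092,-.046,0,.046,.092)])
print('scene groove ends', [np.round(proj(A,rest(-.046,y,.010))) for y in(-.092,0,.092)],[np.round(proj(A,rest(.039,y,.010))) for y in(-.092,0,.092)])
cv2.imwrite('pics/c6.png',cv2.resize(A['img'][175:275,230:380],None,fx=5,fy=5))
t=rest(.032,.069,.0044)+[0,0,.125]; print(t,go(t+[0,0,.14],175.15)); 
E
```

```text
rest from mid rib [0.59317061 0.03801303 0.1388    ]
ribs pred [array([516., 243.]), array([436., 235.]), array([357., 227.]), array([277., 219.]), array([198., 211.])]
ribs low pred [array([517., 187.]), array([443., 180.]), array([369., 173.]), array([295., 166.]), array([222., 158.])]
scene groove ends [array([258., 213.]), array([296., 201.]), array([332., 189.])] [array([266., 246.]), array([303., 234.]), array([337., 222.])]
[0.62157648 0.10707564 0.193488  ] (array([-3.242, 12.378, -0.156]), np.float64(0.06))
```

View pics/c6.png

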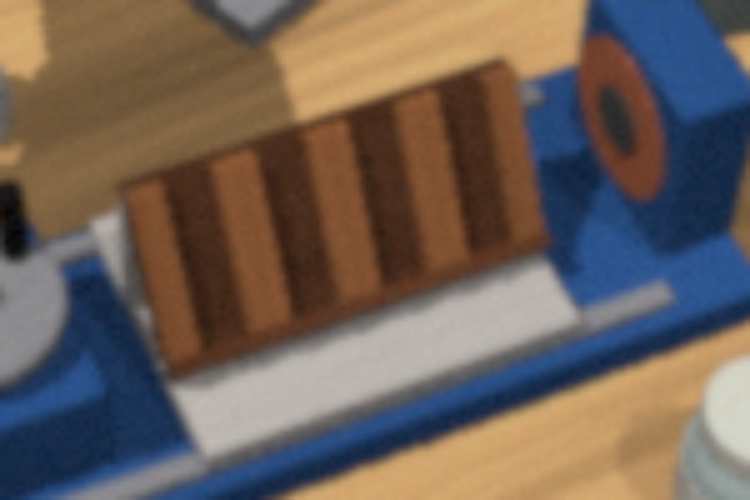

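Request:
arm_command([
  [[-0.25, 0.95, 0, 0], [-0.25, 0.95, 0, 0], [-0.25, 0.95, 0, 0], [-0.25, 0.95, 0, 0], [-0.25, 0.95, 0, 0]],
])

```text
clock: 12.9
ee_pos: [0.5171, -0.1889, 0.3276]
tool_rot: [0.042, 0.999, -0.0, -0.0]
contact_force: [0.1, 0.5, -0.5]
gripper_width: 0.0149
grip_force: 48.7
```

Request:
arm_command([
  [[-0.25, 0.95, 0, 0], [-0.25, 0.95, 0, 0], [-0.25, 0.95, 0, 0], [-0.25, 0.95, 0, 0], [-0.25, 0.95, 0, 0]],
])

```text
clock: 13.4
ee_pos: [0.583, -0.004, 0.3275]
tool_rot: [0.042, 0.999, -0.0, -0.0]
contact_force: [1.3, 0.2, -0.4]
gripper_width: 0.0147
grip_force: 48.7
```

Request:
arm_command([
  [[-0.25, 0.95, 0, 0], [-0.25, 0.95, 0, 0], [-0.25, 0.95, 0, 0], [0, 0, 0, 0]],
])

```text
clock: 13.8
ee_pos: [0.6213, 0.113, 0.3271]
tool_rot: [0.037, 0.999, 0.001, -0.001]
contact_force: [-0.5, -0.1, -0.7]
gripper_width: 0.0147
grip_force: 48.7
```

```bash
cat >> h.py <<'E'
def tgt(y,pic=None,x=.032,z=.0044):
    t=rest(x,y,z)+[0,0,.125]; st=r.get_state(); print(st['clock'],np.round(st['ee_pos'],4),round(yaw(st),2),st['gripper_width'],'go',go(t,175.15))
    A,B=snap('scene',pic),snap('top'); p=np.array(st['ee_pos'])
    print('pred tip px',proj(A,p-[0,0,.125]).round(1),proj(B,p-[0,0,.125]).round(1),'net',tip('scene','tool_a'))
    return A,B
E
python3 - <<'E'
from h import *
A,B=tgt(.069); p=np.array(r.get_state()['ee_pos']); x,y=map(int,proj(A,p-[0,0,.08]))
cv2.imwrite('pics/c7.png',cv2.resize(A['img'][y-65:y+65,x-80:x+80],None,fx=4,fy=4)); print(x-80,y-65)
E
```

```text
13.8 [0.6213 0.113  0.3271] 175.74 0.014739058544548643 go (array([-0.019, -0.147,  3.339]), np.float64(0.59))
pred tip px [333.5 183. ] [235.2 174.7] net [(array([115.7, 284.1]), 0.78), (array([143.2, 282.1]), 0.65), (array([330.8, 184.7]), 0.46), (array([224.8, 199.1]), 0.35), (array([293.5, 241.7]), 0.21)]
252 105
```

View pics/c7.png

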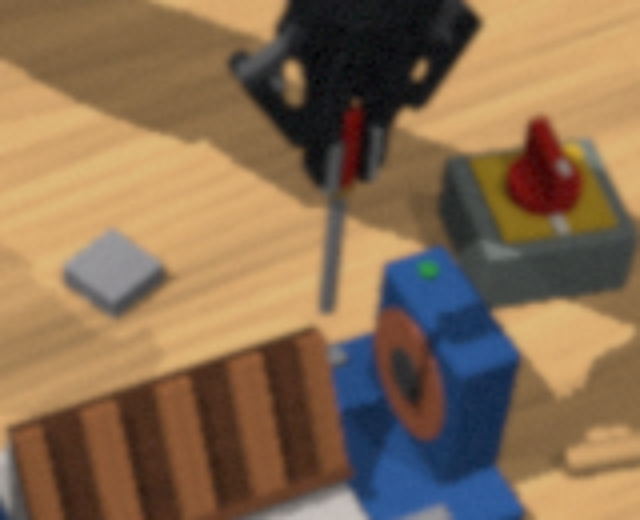

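Request:
arm_command([
  [[0, -0.15, 0.6, 0.6], [0, 0, 0.7, 0], [0, 0, 0.7, 0], [0, 0, 0.7, 0], [0, 0, 0.3, 0]],
])

```text
clock: 14.45
ee_pos: [0.6212, 0.0975, 0.2056]
tool_rot: [0.048, 0.999, -0.001, -0.001]
contact_force: [0.7, 0.6, -1.4]
gripper_width: 0.0151
grip_force: 49.0
```

Request:
arm_command([
  [[0, 0, 0.2, 0], [0, 0, 0, 0]],
])

```text
clock: 14.65
ee_pos: [0.6217, 0.0989, 0.1999]
tool_rot: [0.048, 0.999, -0.0, -0.0]
contact_force: [-0.6, 0.4, 0.1]
gripper_width: 0.0149
grip_force: 48.9
```

```bash
python3 - <<'E'
from h import *
A,B=tgt(.069); print(r.get_state()['contact_force'])
cv2.imwrite('pics/c8.png',cv2.resize(A['img'][140:260,250:390],None,fx=4,fy=4))
E
```

```text
14.65 [0.6217 0.0989 0.1999] 174.54 0.014875060294723678 go (array([0.023, 0.202, 0.16 ]), np.float64(-0.61))
pred tip px [324.6 220.9] [247.  183.4] net [(array([325. , 222.6]), 0.67), (array([116.4, 283.7]), 0.62), (array([143.2, 280. ]), 0.44)]
[-0.24314801  0.01390134 -1.54696659]
```

View pics/c8.png

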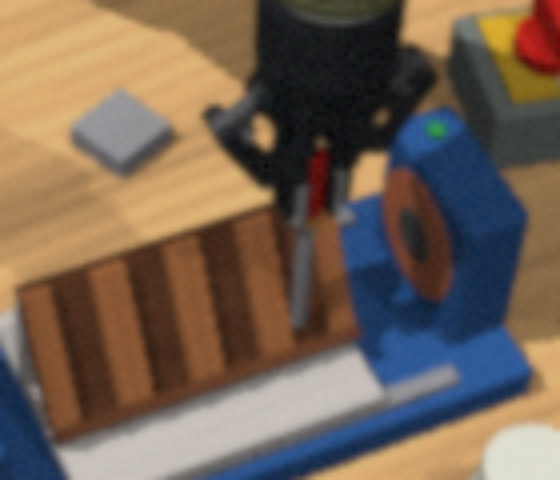

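Request:
arm_command([
  [[0.02, 0.2, 0, -0.6], [0, 0, 0, 0], [0, 0, 0.1, 0], [0, 0, 0.06, 0], [0, 0, 0.04, 0]],
], force=22)

```text
clock: 15.3
ee_pos: [0.6225, 0.1079, 0.1926]
tool_rot: [0.042, 0.999, 0.0, 0.001]
contact_force: [2.1, 0.1, 6.1]
gripper_width: 0.0145
grip_force: 49.3
```

Request:
arm_command([
  [[0.23, 0, 0.07, 0], [0.23, 0, 0.09, 0]],
])

```text
clock: 15.5
ee_pos: [0.6046, 0.1095, 0.1867]
tool_rot: [0.042, 0.999, 0.0, 0.002]
contact_force: [1.5, 0.3, 5.5]
gripper_width: 0.0149
grip_force: 49.5
```

```bash
python3 - <<'E'
from h import *
A,B=tgt(.069); st=r.get_state(); print(st['contact_force'],st['grip_force'])
E
```

```text
15.5 [0.6046 0.1095 0.1867] 175.16 0.014874333987141837 go (array([-0.429, -0.024, -0.169]), np.float64(0.01))
pred tip px [324.3 217.6] [243.1 190.9] net [(array([116.9, 284.2]), 0.67), (array([325.8, 225.7]), 0.65), (array([141.8, 278.5]), 0.54)]
[ 1.94790166 -0.21395149  1.42988681] 49.15755093097687
```

Request:
arm_command([
  [[0.23, 0, 0.11, 0], [0.25, 0, 0.08, 0], [0.25, 0, 0.1, 0], [0.24, 0, 0.12, 0], [0, 0, 0, 0]],
], jaw=5, force=22)

```text
clock: 16.15
ee_pos: [0.5646, 0.113, 0.1697]
tool_rot: [0.042, 0.999, -0.0, 0.001]
contact_force: [0.3, 0.4, 6.3]
gripper_width: 0.0146
grip_force: 52.1
```

```bash
python3 - <<'E'
from h import *
A,B=tgt(.069); st=r.get_state(); print(st['contact_force'],st['grip_force'])
q=rest(.04,.069,.005)-(.122)*(.5*U-.866*W)+[0,0,.003]; print('final tcp',q)
cv2.imwrite('pics/c9.png',cv2.resize(A['img'][140:260,250:390],None,fx=4,fy=4))
E
```

```text
16.15 [0.5646 0.113  0.1697] 175.23 0.014568523048860091 go (array([-1.432, -0.029, -0.594]), np.float64(0.08))
pred tip px [316.8 210.2] [242.  207.6] net [(array([142.5, 283. ]), 0.73), (array([329.6, 224.7]), 0.52), (array([118.2, 281.3]), 0.46)]
[-0.38221673  0.90502661  6.49849913] 52.03735828399658
final tcp [0.56529941 0.11185388 0.170512  ]
```

View pics/c9.png

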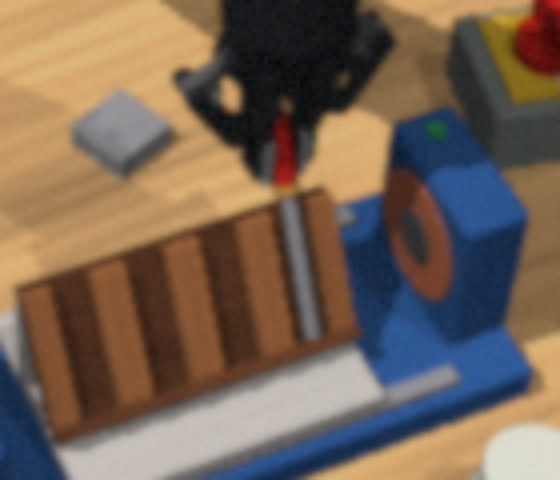

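Request:
arm_command([
  [[0, 0, 0, 0], [0, 0, 0, 0], [0, 0, -0.4, 0], [0, 0, -0.8, 0], [0, 0, -0.8, 0]],
], jaw=40)

```text
clock: 16.8
ee_pos: [0.5643, 0.1128, 0.2509]
tool_rot: [0.042, 0.999, 0.0, -0.001]
contact_force: [0.6, -0.4, -0.3]
gripper_width: 0.04
grip_force: 0.0
```

Request:
arm_command([
  [[0.16, -0.9, 0, 0], [0.16, -0.9, 0, 0], [0.16, -0.9, 0, 0], [0.16, -0.9, 0, 0], [0.16, -0.9, 0, 0]],
])

```text
clock: 17.3
ee_pos: [0.5173, -0.0651, 0.2503]
tool_rot: [0.042, 0.999, -0.0, 0.0]
contact_force: [1.0, -0.2, -0.2]
gripper_width: 0.0403
grip_force: 0.0
```

Request:
arm_command([
  [[0.16, -0.9, 0, 0], [0.16, -0.9, 0, 0], [0, 0, 0, 0]],
])

```text
clock: 17.6
ee_pos: [0.4978, -0.1403, 0.2497]
tool_rot: [0.046, 0.999, -0.001, -0.0]
contact_force: [0.8, 0.4, -0.2]
gripper_width: 0.0402
grip_force: 0.0
```

```bash
python3 - <<'E'
from h import *
A,B,o=look(('green','blue')); st=r.get_state(); print(st['clock'],st['ee_pos'],yaw(st))
for c in o: p=o[c][0]; print(c,go((p[0],p[1],.135),175.15))
print('red', [(x[0],x[1].round(1)) for x in blobs(A,'red',(290,150,350,220),8)], proj(A,rest(.04-.122,.069,.005)).round(1), tip('scene','tool_a'), proj(A,rest(.04,.069,.005)).round(1))
E
```

```text
green [ 0.5034 -0.3993  0.1387] 0.0007
blue none [array([127.        , 250.11764706])] []
17.7 [ 0.49892439 -0.13518315  0.25002094] 175.09927220765303
green (array([-0.675, -6.569,  2.876]), np.float64(-0.05))
red [(np.int32(121), array([318.8, 175. ]))] [319.2 177.2] [(array([326.9, 225.4]), 0.57), (array([118.1, 283. ]), 0.57), (array([139.6, 281.4]), 0.47)] [327.9 224.2]
```

Request:
arm_command([
  [[-0.1, -0.94, 0, 0], [-0.1, -0.94, 0, 0], [-0.1, -0.94, 0, 0], [-0.1, -0.94, 0, 0], [-0.1, -0.94, 0, 0]],
])

```text
clock: 18.25
ee_pos: [0.5042, -0.3234, 0.2498]
tool_rot: [0.04, 0.999, 0.0, 0.0]
contact_force: [1.1, 0.1, 0.9]
gripper_width: 0.0403
grip_force: 0.0
```

Request:
arm_command([
  [[-0.1, -0.94, 0, 0], [-0.07, -0.93, 0, 0], [0, 0, 0, 0], [0, 0, 0, 0], [0, 0, 0.8, 0]],
])

```text
clock: 18.75
ee_pos: [0.507, -0.3968, 0.2213]
tool_rot: [0.04, 0.999, -0.001, 0.003]
contact_force: [0.7, -0.6, -0.1]
gripper_width: 0.04
grip_force: 0.0
```

```bash
python3 - <<'E'
from h import *
A,B,o=look(('green','blue')); print(go((.5034,-.3993,.135),175.15))
E
```

```text
green none [array([100.2183908 , 250.25287356])] []
blue [ 0.5321 -0.3476  0.1427] 0.003
(array([-0.006, -0.081,  1.99 ]), np.float64(0.26))
```

Request:
arm_command([
  [[0, -0.06, 0.6, 0], [0, 0, 0.7, 0], [0, 0, 0.4, 0], [0, 0, 0.29, 0], [0, 0, 0, 0]],
])

```text
clock: 19.35
ee_pos: [0.5034, -0.4005, 0.1371]
tool_rot: [0.041, 0.999, 0.0, -0.001]
contact_force: [-0.5, 0.6, 0.2]
gripper_width: 0.04
grip_force: 0.0
```

Request:
arm_command([
  [[0, 0, 0, 0], [0, 0, 0, 0], [0, 0, 0, 0], [0, 0, 0, 0]],
], jaw=5, force=50)

```text
clock: 19.75
ee_pos: [0.5044, -0.4009, 0.1392]
tool_rot: [0.042, 0.999, -0.0, 0.001]
contact_force: [0.2, 2.3, 6.0]
gripper_width: 0.0148
grip_force: 48.8
```

Request:
arm_command([
  [[0, 0, -0.4, 0], [0, 0, -0.5, 0], [0, 0, -0.5, 0], [0, 0, -0.6, 0], [0, 0, -0.6, 0]],
])

```text
clock: 20.25
ee_pos: [0.5034, -0.4013, 0.2438]
tool_rot: [0.042, 0.999, -0.0, 0.0]
contact_force: [-0.6, 0.1, -0.9]
gripper_width: 0.0146
grip_force: 48.8
```

Request:
arm_command([
  [[0, 0, -0.8, 0], [0, 0, -0.8, 0], [0, 0, -0.6, 0], [0, 0, 0, 0]],
])

```text
clock: 20.65
ee_pos: [0.5046, -0.4011, 0.3346]
tool_rot: [0.042, 0.999, -0.002, 0.002]
contact_force: [0.3, -1.1, -0.7]
gripper_width: 0.0145
grip_force: 48.8
```

```bash
python3 - <<'E'
from h import *
tgt(.023); look(('green','blue'))
E
```

```text
20.65 [ 0.5046 -0.4011  0.3346] 175.21 0.014474613645366698 go (array([-1.852, 11.755,  3.528]), np.float64(0.06))
pred tip px [ 90.5 231.6] [472.7 231.5] net [(array([140.9, 282.4]), 0.59), (array([327.2, 226.9]), 0.55), (array([ 93.1, 235.9]), 0.54), (array([150.8, 346.2]), 0.5)]
green none [array([ 72.30147059, 193.69117647])] []
blue [ 0.5323 -0.3476  0.1429] 0.003
```

Request:
arm_command([
  [[-0.155, 0.97, 0, 0], [-0.155, 0.97, 0, 0], [-0.155, 0.97, 0, 0], [-0.155, 0.97, 0, 0], [-0.155, 0.97, 0, 0]],
])

```text
clock: 21.4
ee_pos: [0.5504, -0.2091, 0.3289]
tool_rot: [0.042, 0.999, 0.0, -0.001]
contact_force: [0.0, -0.2, 0.1]
gripper_width: 0.015
grip_force: 48.8
```

Request:
arm_command([
  [[-0.155, 0.97, 0, 0], [-0.155, 0.97, 0, 0], [-0.155, 0.97, 0, 0], [-0.155, 0.97, 0, 0], [-0.155, 0.97, 0, 0]],
])

```text
clock: 21.9
ee_pos: [0.5976, -0.0185, 0.329]
tool_rot: [0.042, 0.999, -0.0, -0.001]
contact_force: [1.0, -1.2, -0.6]
gripper_width: 0.015
grip_force: 48.8
```

Request:
arm_command([
  [[-0.155, 0.97, 0, 0], [-0.14, 0.97, 0, 0], [0, 0, 0, 0], [0, 0, 0, 0], [0, 0, 0, 0]],
])

```text
clock: 22.4
ee_pos: [0.616, 0.0553, 0.329]
tool_rot: [0.043, 0.999, -0.0, -0.0]
contact_force: [-0.6, -0.2, -0.4]
gripper_width: 0.0147
grip_force: 48.9
```

```bash
python3 - <<'E'
from h import *
A,B=tgt(.023); p=np.array(r.get_state()['ee_pos']); x,y=map(int,proj(A,p-[0,0,.08]))
cv2.imwrite('pics/c10.png',cv2.resize(A['img'][y-65:y+65,x-80:x+80],None,fx=4,fy=4)); print(x-80,y-65)
E
```

```text
22.4 [0.616  0.0553 0.329 ] 175.13 0.014734108129540615 go (array([-0.029,  0.151,  3.389]), np.float64(-0.02))
pred tip px [309.7 190.1] [261.7 177.3] net [(array([311.2, 193.2]), 0.79), (array([328.9, 226.8]), 0.78), (array([141.8, 281.2]), 0.6), (array([374.9, 276.4]), 0.45)]
230 110
```

View pics/c10.png

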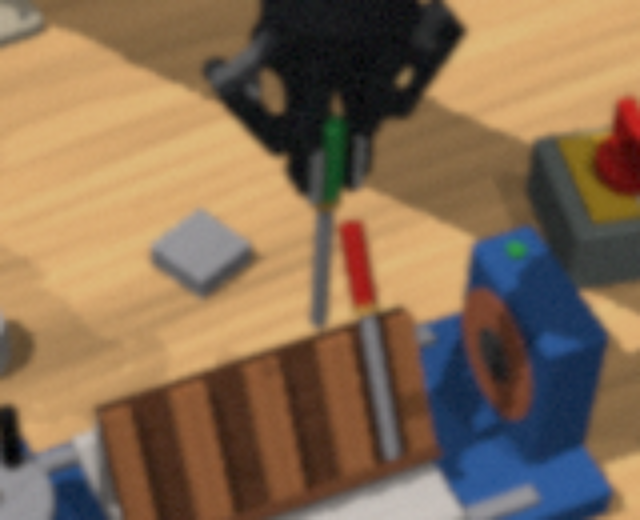

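Request:
arm_command([
  [[-0.02, 0.15, 0.6, 0], [0, 0, 0.7, 0], [0, 0, 0.7, 0], [0, 0, 0.7, 0], [0, 0, 0.4, 0]],
])

```text
clock: 23.05
ee_pos: [0.6167, 0.061, 0.2035]
tool_rot: [0.043, 0.999, -0.0, -0.001]
contact_force: [-0.6, -0.7, -0.3]
gripper_width: 0.0148
grip_force: 48.9
```

Request:
arm_command([
  [[0, 0, 0.1, 0], [0, 0, 0, 0], [0, 0, 0, 0]],
])

```text
clock: 23.35
ee_pos: [0.6179, 0.0627, 0.2031]
tool_rot: [0.042, 0.999, 0.0, 0.001]
contact_force: [-0.7, -0.3, -0.3]
gripper_width: 0.0148
grip_force: 49.0
```

```bash
python3 - <<'E'
from h import *
tgt(.023); st=r.get_state(); print(st['contact_force'])
E
```

```text
23.35 [0.6179 0.0627 0.2031] 175.19 0.014789836170284641 go (array([ 0.001, -0.037,  0.24 ]), np.float64(0.04))
pred tip px [310.7 224.6] [261.7 184.9] net [(array([386.9, 143.4]), 0.67), (array([140.2, 280.3]), 0.62), (array([279.6, 177.3]), 0.6), (array([327.8, 226.3]), 0.57), (array([257.5, 338.7]), 0.27)]
[ 1.05122601  0.49980657 -1.37717599]
```

Request:
arm_command([
  [[0, 0, 0.12, 0], [0, 0, 0.08, 0], [0, 0, 0.04, 0], [0, 0, 0.02, 0]],
])

```text
clock: 23.9
ee_pos: [0.6184, 0.0626, 0.1922]
tool_rot: [0.042, 0.999, 0.0, 0.002]
contact_force: [3.7, -0.3, 7.1]
gripper_width: 0.0151
grip_force: 49.6
```

Request:
arm_command([
  [[0.23, 0, 0.07, 0], [0.23, 0, 0.09, 0]],
])

```text
clock: 24.1
ee_pos: [0.6005, 0.0644, 0.1867]
tool_rot: [0.042, 0.999, 0.0, 0.002]
contact_force: [0.3, -0.9, 20.4]
gripper_width: 0.0149
grip_force: 51.3
```

Request:
arm_command([
  [[0.23, 0, 0.11, 0], [0.25, 0, 0.08, 0], [0.25, 0, 0.1, 0], [0.24, 0, 0.1, 0], [0, 0, 0, 0]],
])

```text
clock: 24.6
ee_pos: [0.5598, 0.0678, 0.1698]
tool_rot: [0.041, 0.999, -0.0, 0.0]
contact_force: [-1.1, 0.2, 7.9]
gripper_width: 0.0146
grip_force: 52.2
```

```bash
python3 - <<'E'
from h import *
A,B=tgt(.023); st=r.get_state(); print(st['contact_force'],proj(A,rest(.04,.023,.005)).round(1))
print('final tcp',rest(.04,.023,.005)-(.122)*(.5*U-.866*W)+[0,0,.003])
print('green', [(x[0],x[1].round(1)) for x in blobs(A,'green',(270,150,350,220),8)], proj(A,rest(.04-.122,.023,.005)).round(1))
E
```

```text
24.6 [0.5598 0.0678 0.1698] 175.25 0.014646252291831289 go (array([-1.455, -0.044, -0.592]), np.float64(0.1))
pred tip px [300.1 215.6] [259.9 209.7] net [(array([312.3, 231.4]), 0.79), (array([328.2, 224.8]), 0.63), (array([143.1, 270.8]), 0.53), (array([288.9, 214.7]), 0.4), (array([303.2, 234.4]), 0.33)]
[-2.1583891   0.38658107  7.16487274] [310.6 230.3]
final tcp [0.56140781 0.06601948 0.170512  ]
green [(np.int32(85), array([302.5, 183. ]))] [301.2 183.1]
```

Request:
arm_command([
  [[0, 0, 0, 0], [0, 0, 0, 0], [0, 0, -0.4, 0], [0, 0, -0.8, 0], [0, 0, -0.8, 0]],
], jaw=40)

```text
clock: 25.25
ee_pos: [0.5599, 0.0675, 0.2509]
tool_rot: [0.042, 0.999, 0.0, -0.0]
contact_force: [0.4, -0.5, 0.6]
gripper_width: 0.0399
grip_force: 0.0
```

Request:
arm_command([
  [[0.14, -0.9, 0, 0], [0.14, -0.9, 0, 0], [0.14, -0.9, 0, 0], [0.14, -0.9, 0, 0], [0.14, -0.9, 0, 0]],
])

```text
clock: 25.75
ee_pos: [0.5169, -0.1109, 0.2503]
tool_rot: [0.042, 0.999, -0.0, 0.0]
contact_force: [0.6, -0.6, -0.1]
gripper_width: 0.0397
grip_force: 0.0
```

Request:
arm_command([
  [[0.1, -0.5, 0, 0], [0, 0, 0, 0], [0, 0, 0, 0]],
])

```text
clock: 26.05
ee_pos: [0.5118, -0.1291, 0.25]
tool_rot: [0.042, 0.999, 0.0, 0.0]
contact_force: [-0.2, 0.6, 0.5]
gripper_width: 0.0397
grip_force: 0.0
```

```bash
python3 - <<'E'
from h import *
A,B,o=look(('blue',)); st=r.get_state(); print(st['clock'],st['ee_pos'],yaw(st))
for c in o: p=o[c][0]; print(c,go((p[0],p[1],.135),175.15))
print([(x[0],x[1].round(1)) for x in blobs(A,'blue',(60,190,200,310),8)],[(x[0],x[1].round(1)) for x in blobs(B,'blue',(380,195,490,290),4)])
print(tip('scene','tool_a'),tip('top','block'))
E
```

```text
blue none [array([128.52941176, 235.73529412])] []
26.15 [ 0.51202872 -0.12787925  0.24987502] 175.31742634895255
[(np.int32(68), array([128.5, 235.7]))] []
[(array([327.8, 226. ]), 0.81), (array([144.3, 269. ]), 0.68), (array([313.7, 230.8]), 0.51)] [(array([279.4, 199.8]), 0.21)]
```

Request:
arm_command([
  [[0.5, 0.7, 0, 0], [0.5, 0.7, 0, 0], [0.5, 0.7, 0, 0], [0, 0.7, 0, 0], [0, 0, 0, 0]],
])

```text
clock: 26.75
ee_pos: [0.461, -0.0088, 0.2498]
tool_rot: [0.039, 0.999, -0.002, 0.001]
contact_force: [0.1, 0.2, 0.6]
gripper_width: 0.04
grip_force: 0.0
```

```bash
python3 - <<'E'
from h import *
A,B,o=look(('blue',)); st=r.get_state(); print(st['clock'],st['ee_pos'],yaw(st))
for c in o: p=o[c][0]; print(c,go((p[0],p[1],.135),175.15))
print([(x[0],x[1].round(1)) for x in blobs(B,'blue',(380,195,490,290),4)], tip('top','block'))
E
```

```text
blue [ 0.4951 -0.3321  0.1396] 0.002
26.85 [ 0.46133084 -0.01195517  0.2494546 ] 175.34457690816512
blue (array([-1.491, -7.908,  2.861]), np.float64(0.19))
[(np.int32(35), array([431.5, 236.8]))] [(array([422.1, 249.1]), 0.56)]
```

Request:
arm_command([
  [[-0.18, -0.97, 0, 0], [-0.18, -0.97, 0, 0], [-0.18, -0.97, 0, 0], [-0.18, -0.97, 0, 0], [-0.18, -0.97, 0, 0]],
])

```text
clock: 27.4
ee_pos: [0.4807, -0.2116, 0.2485]
tool_rot: [0.042, 0.999, 0.001, -0.0]
contact_force: [-0.0, 0.6, 0.0]
gripper_width: 0.0401
grip_force: 0.0
```

Request:
arm_command([
  [[-0.18, -0.97, 0, 0], [-0.18, -0.97, 0, 0], [-0.18, -0.97, 0, 0], [0, -0.12, 0.6, 0], [0, 0, 0, 0]],
])

```text
clock: 27.9
ee_pos: [0.4905, -0.3333, 0.2214]
tool_rot: [0.043, 0.999, 0.002, -0.002]
contact_force: [-0.0, 1.5, 0.6]
gripper_width: 0.0403
grip_force: 0.0
```

```bash
python3 - <<'E'
from h import *
A=snap('scene'); print(go((.4951,-.3321,.135),175.15),[(x[0],x[1].round(1)) for x in blobs(A,'blue',(60,190,200,310),8)])
E
```

```text
(array([-9.20e-02, -1.00e-03,  2.21e+00]), np.float64(0.01)) [(np.int32(69), array([128.6, 236.1]))]
```

Request:
arm_command([
  [[-0.07, 0, 0.6, 0], [0, 0, 0.7, 0], [0, 0, 0.5, 0], [0, 0, 0.4, 0], [0, 0, 0, 0]],
])

```text
clock: 28.45
ee_pos: [0.4945, -0.3309, 0.1361]
tool_rot: [0.041, 0.999, 0.001, -0.001]
contact_force: [0.1, -1.2, -0.3]
gripper_width: 0.0402
grip_force: 0.0
```

Request:
arm_command([
  [[0, 0, 0, 0], [0, 0, 0, 0], [0, 0, 0, 0], [0, 0, 0, 0]],
], jaw=5, force=50)

```text
clock: 28.85
ee_pos: [0.4959, -0.3319, 0.1387]
tool_rot: [0.042, 0.999, -0.0, 0.001]
contact_force: [0.8, 1.1, 7.6]
gripper_width: 0.0147
grip_force: 49.0
```

Request:
arm_command([
  [[0, 0, -0.4, 0], [0, 0, -0.5, 0], [0, 0, -0.5, 0], [0, 0, -0.6, 0], [0, 0, -0.6, 0]],
])

```text
clock: 29.35
ee_pos: [0.4949, -0.3317, 0.2433]
tool_rot: [0.042, 0.999, -0.0, -0.0]
contact_force: [-0.3, -0.6, -1.8]
gripper_width: 0.0148
grip_force: 48.8
```

Request:
arm_command([
  [[0, 0, -0.8, 0], [0, 0, -0.8, 0], [0, 0, -0.6, 0], [0, 0, 0, 0]],
])

```text
clock: 29.75
ee_pos: [0.4962, -0.3315, 0.3338]
tool_rot: [0.042, 0.999, -0.001, 0.002]
contact_force: [0.3, 0.3, -1.6]
gripper_width: 0.015
grip_force: 48.9
```

```bash
python3 - <<'E'
from h import *
tgt(-.023)
E
```

```text
29.75 [ 0.4962 -0.3315  0.3338] 175.23 0.0149935969397628 go (array([-2.209,  8.888,  3.507]), np.float64(0.08))
pred tip px [121.1 216.6] [441.4 235.2] net [(array([327.7, 224.2]), 0.82), (array([124., 219.]), 0.8), (array([312.1, 230.6]), 0.72)]
```

Request:
arm_command([
  [[-0.245, 0.95, 0, 0], [-0.245, 0.95, 0, 0], [-0.245, 0.95, 0, 0], [-0.245, 0.95, 0, 0], [-0.245, 0.95, 0, 0]],
])

```text
clock: 30.4
ee_pos: [0.5595, -0.1453, 0.3283]
tool_rot: [0.042, 0.999, -0.0, -0.001]
contact_force: [0.5, 0.1, -0.5]
gripper_width: 0.0145
grip_force: 48.9
```

Request:
arm_command([
  [[-0.245, 0.95, 0, 0], [-0.245, 0.95, 0, 0], [-0.245, 0.95, 0, 0], [-0.25, 0.95, 0, 0], [0, 0.35, 0, 0]],
])

```text
clock: 30.9
ee_pos: [0.6126, 0.0202, 0.3281]
tool_rot: [0.039, 0.999, 0.001, -0.001]
contact_force: [0.8, -0.1, -0.6]
gripper_width: 0.0147
grip_force: 49.0
```

Request:
arm_command([
  [[0, 0, 0, 0], [0, 0, 0, 0], [0, 0, 0, 0]],
])

```text
clock: 31.2
ee_pos: [0.6129, 0.0135, 0.3289]
tool_rot: [0.043, 0.999, -0.0, -0.0]
contact_force: [-0.3, -0.2, -1.0]
gripper_width: 0.0147
grip_force: 49.0
```

```bash
python3 - <<'E'
from h import *
A,B=tgt(-.023); p=np.array(r.get_state()['ee_pos']); x,y=map(int,proj(A,p-[0,0,.08]))
cv2.imwrite('pics/c11.png',cv2.resize(A['img'][y-65:y+65,x-80:x+80],None,fx=4,fy=4)); print(x-80,y-65)
E
```

```text
31.2 [0.6129 0.0135 0.3289] 175.06 0.014721092282733517 go (array([-0.018,  0.049,  3.384]), np.float64(-0.09))
pred tip px [292.2 196.1] [281.1 179. ] net [(array([314.4, 233. ]), 0.81), (array([294.7, 200.2]), 0.67), (array([327.7, 224.3]), 0.66)]
212 116
```

View pics/c11.png

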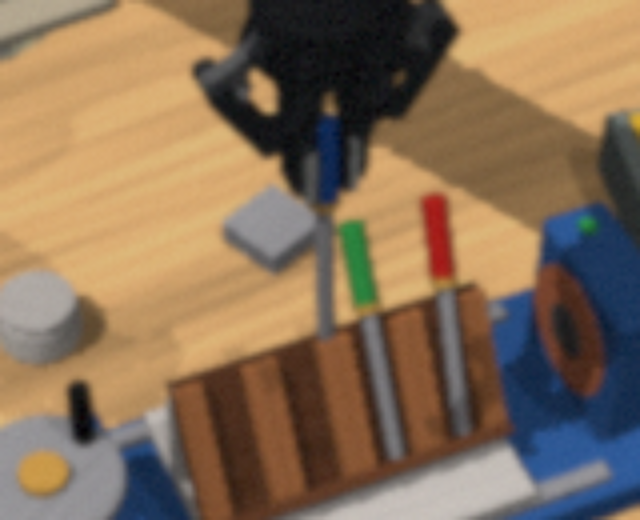

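Request:
arm_command([
  [[-0.02, 0.05, 0.6, 0], [0, 0, 0.7, 0], [0, 0, 0.7, 0], [0, 0, 0.7, 0], [0, 0, 0.4, 0]],
])

```text
clock: 31.85
ee_pos: [0.6132, 0.0163, 0.2032]
tool_rot: [0.042, 0.999, -0.0, -0.001]
contact_force: [-0.4, -1.2, -1.1]
gripper_width: 0.0149
grip_force: 49.0
```

Request:
arm_command([
  [[0, 0, 0, 0], [0, 0, 0.08, 0], [0, 0, 0.05, 0], [0, 0, 0, 0]],
])

```text
clock: 32.25
ee_pos: [0.6143, 0.0176, 0.2009]
tool_rot: [0.042, 0.999, -0.0, 0.001]
contact_force: [0.2, 0.1, 0.3]
gripper_width: 0.0148
grip_force: 49.0
```

```bash
python3 - <<'E'
from h import *
tgt(-.023); st=r.get_state(); print(st['contact_force'])
E
```

```text
32.25 [0.6143 0.0176 0.2009] 175.2 0.014783228389595593 go (array([ 0.008, -0.055,  0.186]), np.float64(0.05))
pred tip px [293.2 231.4] [280.1 186.8] net [(array([309.7, 235.4]), 0.71), (array([280.6, 174.4]), 0.68), (array([294.9, 236.6]), 0.67), (array([325.1, 223.9]), 0.65)]
[0.86309201 0.70368859 0.04185528]
```

Request:
arm_command([
  [[0, -0.03, 0.08, 0], [0, 0, 0.06, 0], [0, 0, 0.03, 0]],
])

```text
clock: 32.7
ee_pos: [0.6142, 0.0162, 0.194]
tool_rot: [0.042, 0.999, -0.0, 0.001]
contact_force: [-0.9, -0.8, 11.8]
gripper_width: 0.0147
grip_force: 50.4
```

Request:
arm_command([
  [[0.23, 0, 0.06, 0], [0.23, 0, 0.08, 0]],
])

```text
clock: 32.9
ee_pos: [0.5975, 0.0177, 0.1903]
tool_rot: [0.042, 0.999, -0.0, 0.003]
contact_force: [-0.3, -4.1, 20.8]
gripper_width: 0.0144
grip_force: 51.9
```

Request:
arm_command([
  [[0.23, 0, 0.1, 0], [0.25, 0, 0.08, 0], [0.25, 0, 0.1, 0], [0.24, 0, 0.1, 0], [0, 0, 0, 0]],
])

```text
clock: 33.4
ee_pos: [0.5566, 0.021, 0.1726]
tool_rot: [0.042, 0.999, -0.0, 0.001]
contact_force: [2.5, 0.9, 1.8]
gripper_width: 0.0147
grip_force: 52.0
```

```bash
python3 - <<'E'
from h import *
A,B=tgt(-.023); st=r.get_state(); print(st['contact_force'],proj(A,rest(.04,-.023,.005)).round(1))
print('final tcp',rest(.04,-.023,.005)-(.122)*(.5*U-.866*W)+[0,0,.003])
print('blue', [(x[0],x[1].round(1)) for x in blobs(A,'blue',(260,150,310,220),8)], proj(A,rest(.04-.122,-.023,.005)).round(1))
E
```

```text
33.4 [0.5566 0.021  0.1726] 175.22 0.01473868936457027 go (array([-1.437, -0.021, -0.521]), np.float64(0.07))
pred tip px [282.8 221. ] [278.5 211.2] net [(array([311.5, 232.7]), 0.75), (array([294.4, 234.7]), 0.6), (array([326.6, 224.6]), 0.53), (array([220.5, 200.1]), 0.43)]
[ 0.36663897 -0.81260689  1.0426036 ] [293.  236.5]
final tcp [0.55751621 0.02018508 0.170512  ]
blue [(np.int32(77), array([283.6, 188.1]))] [282.7 189.1]
```

Request:
arm_command([
  [[0, 0, 0, 0], [0, 0, 0, 0], [0, 0, -0.4, 0], [0, 0, -0.8, 0], [0, 0, -0.7, 0]],
], jaw=40)

```text
clock: 34.05
ee_pos: [0.5567, 0.0215, 0.2506]
tool_rot: [0.041, 0.999, 0.0, -0.0]
contact_force: [0.8, -0.4, 0.2]
gripper_width: 0.0399
grip_force: 0.0
```

Request:
arm_command([
  [[-0.1, -0.8, 0, 0], [-0.1, -0.8, 0, 0], [-0.1, -0.8, 0, 0], [-0.1, -0.8, 0, 0], [0, 0, 0, 0]],
])

```text
clock: 34.55
ee_pos: [0.5621, -0.1134, 0.249]
tool_rot: [0.045, 0.999, -0.001, -0.0]
contact_force: [0.4, -0.2, 0.2]
gripper_width: 0.0403
grip_force: 0.0
```

Request:
arm_command([
  [[0, 0, 0, 0], [0, 0, 0, 0]],
])

```text
clock: 34.75
ee_pos: [0.5621, -0.1064, 0.2492]
tool_rot: [0.041, 0.999, 0.0, 0.0]
contact_force: [-0.2, 1.2, -0.1]
gripper_width: 0.0399
grip_force: 0.0
```

```bash
python3 - <<'E'
from h import *
st=r.get_state(); print(st['clock'],st['ee_pos'],go((.563,-.1104,.148),175.15))
A=snap('scene'); print(tip('scene','tool_a'),[proj(A,rest(.04,y,.005)).round(1) for y in(-.023,.023,.069)])
print(tip('scene','crank_grip'),proj(A,(.563,-.1104,.1405)))
E
```

```text
34.75 [ 0.56213761 -0.10643908  0.24920352] (array([-0.03 , -0.097,  2.53 ]), np.float64(0.15))
[(array([325.3, 225.2]), 0.83), (array([313.4, 231.5]), 0.67), (array([297.7, 236. ]), 0.51), (array([222.3, 198.9]), 0.34)] [array([293. , 236.5]), array([310.6, 230.3]), array([327.9, 224.2])]
[(array([231.8, 222. ]), 0.89)] [232.1808133  219.57280636]
```

Request:
arm_command([
  [[-0.03, -0.08, 0.6, 0], [0, 0, 0.7, 0], [0, 0, 0.7, 0], [0, 0, 0.5, 0], [0, 0, 0, 0]],
])

```text
clock: 35.4
ee_pos: [0.5616, -0.1105, 0.1462]
tool_rot: [0.041, 0.999, 0.0, -0.002]
contact_force: [-0.5, -1.2, -0.1]
gripper_width: 0.0401
grip_force: 0.0
```

Request:
arm_command([
  [[0, 0, 0, 0], [0, 0, 0, 0], [0, 0, 0, 0], [0, 0, 0, 0]],
], jaw=5, force=25)

```text
clock: 35.8
ee_pos: [0.5637, -0.1104, 0.15]
tool_rot: [0.042, 0.999, 0.0, 0.001]
contact_force: [-2.0, 2.9, 6.6]
gripper_width: 0.0132
grip_force: 25.1
```

Request:
arm_command([
  [[0.32, -0.32, 0, 0], [0.12, -0.44, 0, 0], [0, 0, 0, 0]],
])

```text
clock: 36.1
ee_pos: [0.5436, -0.1428, 0.1499]
tool_rot: [0.043, 0.999, -0.001, 0.001]
contact_force: [-0.1, -1.9, 7.0]
gripper_width: 0.0131
grip_force: 26.1
```

```bash
python3 - <<'E'
from h import *
st=r.get_state(); p=np.array(st['ee_pos']); print(p,st['contact_force']); d=p-[.577,-.1425,p[2]]; print(np.linalg.norm(d),np.degrees(np.arctan2(d@V,d@U))%360)
snap('scene'); print(tip('scene','crank_grip'),tip('scene','rest'))
E
```

```text
[ 0.54362977 -0.14281078  0.14993684] [-0.1498253  -1.93608233  6.99859751]
0.0333716816944631 185.38669014300945
[(array([214.1, 219.2]), 0.96)] [(array([296.8, 211.8]), 0.58)]
```

Request:
arm_command([
  [[-0.12, -0.44, 0, 0], [-0.32, -0.32, 0, 0], [-0.44, -0.12, 0, 0], [-0.44, 0.12, 0, 0], [-0.32, 0.32, 0, 0]],
])

```text
clock: 36.75
ee_pos: [0.6076, -0.1627, 0.1498]
tool_rot: [0.042, 0.999, 0.0, -0.0]
contact_force: [-16.3, 7.8, 15.4]
gripper_width: 0.0134
grip_force: 27.0
```

Request:
arm_command([
  [[-0.12, 0.44, 0, 0], [0.12, 0.44, 0, 0], [0.32, 0.32, 0, 0], [0.44, 0.12, 0, 0], [0.44, -0.12, 0, 0]],
])

```text
clock: 37.25
ee_pos: [0.5639, -0.1099, 0.1499]
tool_rot: [0.041, 0.999, -0.0, 0.002]
contact_force: [5.8, -7.6, 6.3]
gripper_width: 0.0131
grip_force: 26.3
```

```bash
python3 - <<'E'
from h import *
st=r.get_state(); p=np.array(st['ee_pos']); print(p,st['contact_force']); d=p-[.577,-.1425,p[2]]; print(np.linalg.norm(d),np.degrees(np.arctan2(d@V,d@U))%360)
snap('scene'); print(tip('scene','crank_grip'),tip('scene','rest'))
E
```

```text
[ 0.563885   -0.10988815  0.14993089] [ 5.76265428 -7.6050786   6.3033482 ]
0.03515019290799686 116.76084049979748
[(array([231.6, 217.7]), 0.91)] [(array([304. , 209.5]), 0.7)]
```

Request:
arm_command([
  [[0.32, -0.32, 0, 0], [0.12, -0.44, 0, 0], [-0.12, -0.44, 0, 0], [-0.32, -0.32, 0, 0], [-0.44, -0.12, 0, 0]],
])

```text
clock: 37.9
ee_pos: [0.5764, -0.1775, 0.1499]
tool_rot: [0.042, 0.999, 0.001, 0.001]
contact_force: [-0.8, 18.5, 10.7]
gripper_width: 0.0133
grip_force: 27.3
```

Request:
arm_command([
  [[-0.44, 0.12, 0, 0], [-0.32, 0.32, 0, 0], [-0.12, 0.44, 0, 0], [0.12, 0.44, 0, 0], [0.32, 0.32, 0, 0]],
])

```text
clock: 38.4
ee_pos: [0.6, -0.1138, 0.1499]
tool_rot: [0.042, 0.999, -0.0, 0.002]
contact_force: [-2.0, -6.0, 11.0]
gripper_width: 0.0132
grip_force: 27.1
```

Request:
arm_command([
  [[0.44, 0.12, 0, 0], [0.44, -0.12, 0, 0], [0.32, -0.32, 0, 0], [0.12, -0.44, 0, 0], [-0.12, -0.44, 0, 0]],
])

```text
clock: 38.9
ee_pos: [0.5476, -0.1352, 0.1504]
tool_rot: [0.032, 0.999, 0.015, 0.001]
contact_force: [-4.6, 103.5, 7.3]
gripper_width: 0.013
grip_force: 51.4
```

Request:
arm_command([
  [[-0.32, -0.32, 0, 0], [-0.44, -0.12, 0, 0], [-0.44, 0.12, 0, 0], [-0.32, 0.32, 0, 0]],
])

```text
clock: 39.3
ee_pos: [0.6078, -0.1653, 0.1482]
tool_rot: [0.044, 0.999, -0.001, -0.0]
contact_force: [-0.4, 0.8, 0.4]
gripper_width: 0.0049
grip_force: 0.0
```

```bash
python3 - <<'E'
from h import *
st=r.get_state(); p=np.array(st['ee_pos']); print(p,st['contact_force']); d=p-[.577,-.1425,p[2]]; print(np.linalg.norm(d),np.degrees(np.arctan2(d@V,d@U))%360)
A=snap('scene'); print(tip('scene','crank_grip'),tip('scene','rest'),tip('scene','rest_lip'),tip('scene','tool_a'))
print([proj(A,rest(0,0,0)+V*k).round(1) for k in (0,.03,.06,.07)])
E
```

```text
[ 0.60780578 -0.16529883  0.14816664] [-0.38104349  0.81245023  0.39539971]
0.03832469720601102 328.34859151625983
[(array([233.8, 219.4]), 0.75)] [(array([314.7, 208.3]), 0.58), (array([324.4, 299.3]), 0.46)] [(array([321.4, 227.9]), 0.88)] [(array([331.9, 227.1]), 0.84), (array([310.9, 226.9]), 0.83), (array([345.7, 219.3]), 0.82), (array([230. , 221.3]), 0.43)]
[array([297.9, 217.6]), array([309.5, 213.7]), array([320.9, 209.7]), array([324.7, 208.4])]
```

Request:
arm_command([
  [[0, 0, -0.6, 0], [0, 0, -0.8, 0], [0, 0, -0.8, 0], [0, 0, -0.4, 0]],
], jaw=40)

```text
clock: 39.95
ee_pos: [0.607, -0.1639, 0.2554]
tool_rot: [0.042, 0.999, -0.001, 0.001]
contact_force: [0.8, -0.4, 0.6]
gripper_width: 0.04
grip_force: 0.0
```

Request:
arm_command([
  [[0.8, 0, 0, 0], [0.8, -0.6, 0, 0], [0.8, -0.6, 0, 0], [0.8, -0.6, 0, 0], [0, 0, 0, 0]],
])

```text
clock: 40.45
ee_pos: [0.468, -0.2306, 0.2514]
tool_rot: [0.048, 0.999, -0.002, -0.002]
contact_force: [0.7, -0.9, -0.6]
gripper_width: 0.0405
grip_force: 0.0
```

```bash
python3 - <<'E'
from h import *
A,B=snap('scene'),snap('top')
def dark(s,box):
    g=s['img'][box[1]:box[3],box[0]:box[2]].max(2); m=(g<45).astype(np.uint8)
    n,l,st,c=cv2.connectedComponentsWithStats(m); i=1+np.argmax(st[1:,4]); return c[i]+box[:2],st[i,4]
for s,b in((A,(205,200,250,245)),(B,(325,180,372,225))): print(dark(s,b))
a,b=dark(A,(205,200,250,245))[0],dark(B,(325,180,372,225))[0]; P,e=tri(A,a,B,b); d=P-[.577,-.1425,P[2]]; print(P,e,np.linalg.norm(d),np.degrees(np.arctan2(d@V,d@U))%360)
for q in('rest','rest_lip','tool_a','crank_grip'): print(q,tip('scene',q),tip('top',q))
p=tri(A,tip('scene','rest_lip')[0][0],B,tip('top','rest_lip')[0][0]); print(p)
print([(k,proj(A,rest(.04,y,.005)+V*k).round(1)) for k in(.045,.05,.055) for y in(-.023,.069)])
im=np.vstack([cv2.resize(B['img'][140:250,180:380],None,fx=3,fy=3)[:, :560],cv2.resize(A['img'][160:270,200:400],None,fx=2.8,fy=2.8)[:270,:560]]); cv2.imwrite('pics/c12.png',im)
E
```

```text
(array([230.82692308, 218.67307692]), np.int32(52))
(array([335.5, 207. ]), np.int32(24))
[ 0.55990944 -0.11152847  0.14096821] 0.0013280732450974173 0.035374038672390425 123.74367724279949
rest [(array([314.6, 208.2]), 0.65), (array([150.2, 346.4]), 0.29)] [(array([249.5, 190.7]), 0.94)]
rest_lip [(array([322.1, 228.5]), 0.81), (array([230.4, 221.5]), 0.54)] [(array([253.4, 185. ]), 0.92)]
tool_a [(array([332.9, 226.6]), 0.86), (array([345.1, 218.4]), 0.8), (array([313., 228.]), 0.58), (array([387.8, 145.4]), 0.39)] [(array([261.6, 183.9]), 0.57), (array([244.5, 183. ]), 0.5)]
crank_grip [(array([231.2, 219.4]), 0.75), (array([290.5, 242.8]), 0.32)] [(array([333.5, 205.7]), 0.79), (array([260. , 184.5]), 0.59)]
(array([0.62294015, 0.08852972, 0.05174566]), np.float64(0.007625730639476874))
[(0.045, array([310.2, 230.5])), (0.045, array([344.5, 218.4])), (0.05, array([312.1, 229.8])), (0.05, array([346.3, 217.7])), (0.055, array([314. , 229.1])), (0.055, array([348.1, 217.1]))]
```

View pics/c12.png

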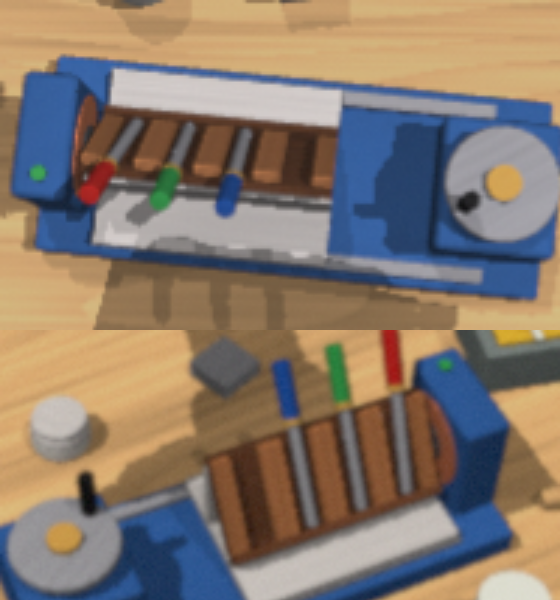

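```bash
python3 - <<'E'
from h import *
st=r.get_state(); print(st['ee_pos'],go((.561,-.1115,.25),175.15))
E
```

```text
[ 0.47358547 -0.22349542  0.25246643] (array([-1.947,  2.971,  0.062]), np.float64(0.12))
```

Request:
arm_command([
  [[-0.48, 0.74, 0, 0], [-0.48, 0.74, 0, 0], [-0.48, 0.74, 0, 0], [-0.5, 0.74, 0, 0], [0, 0, 0, 0]],
])

```text
clock: 41.55
ee_pos: [0.5624, -0.1064, 0.2527]
tool_rot: [0.038, 0.999, 0.001, 0.001]
contact_force: [-0.8, -0.4, -0.1]
gripper_width: 0.0399
grip_force: 0.0
```

Request:
arm_command([
  [[0, 0, 0.6, 0], [0, 0, 0.7, 0], [0, 0, 0.7, 0], [0, 0, 0.56, 0], [0, 0, 0, 0]],
])

```text
clock: 42.05
ee_pos: [0.5588, -0.1128, 0.1473]
tool_rot: [0.042, 0.999, 0.0, -0.002]
contact_force: [-0.3, -0.6, 0.6]
gripper_width: 0.0404
grip_force: 0.0
```

Request:
arm_command([
  [[0, 0, 0, 0], [0, 0, 0, 0], [0, 0, 0, 0], [0, 0, 0, 0]],
], jaw=5, force=25)

```text
clock: 42.45
ee_pos: [0.5611, -0.1121, 0.1515]
tool_rot: [0.042, 0.999, -0.0, 0.001]
contact_force: [-1.6, 1.3, 7.9]
gripper_width: 0.0133
grip_force: 25.3
```

Request:
arm_command([
  [[0.08, -0.06, 0, 0], [0, 0, 0, 0], [0, 0, 0, 0]],
])

```text
clock: 42.75
ee_pos: [0.5577, -0.1145, 0.1515]
tool_rot: [0.042, 0.999, -0.0, 0.001]
contact_force: [-2.1, 2.3, 9.2]
gripper_width: 0.0132
grip_force: 25.6
```

Request:
arm_command([
  [[0.08, -0.06, 0, 0], [0, 0, 0, 0], [0, 0, 0, 0]],
])

```text
clock: 43.05
ee_pos: [0.5545, -0.1173, 0.1515]
tool_rot: [0.042, 0.999, -0.001, 0.001]
contact_force: [-0.9, -0.9, 7.4]
gripper_width: 0.0133
grip_force: 25.5
```

Request:
arm_command([
  [[0.08, -0.09, 0, 0], [0.07, -0.1, 0, 0], [0, 0, 0, 0]],
])

```text
clock: 43.35
ee_pos: [0.5495, -0.1231, 0.1516]
tool_rot: [0.042, 0.999, 0.001, 0.003]
contact_force: [11.6, 3.7, -0.7]
gripper_width: 0.013
grip_force: 24.8
```

Request:
arm_command([
  [[0.05, -0.11, 0, 0], [0, 0, 0, 0]],
])

```text
clock: 43.55
ee_pos: [0.5485, -0.1245, 0.1518]
tool_rot: [0.04, 0.999, 0.003, 0.005]
contact_force: [20.6, 12.0, -8.1]
gripper_width: 0.0132
grip_force: 24.6
```

Request:
arm_command([
  [[0.02, -0.06, 0, 0], [0, 0, 0, 0]],
])

```text
clock: 43.75
ee_pos: [0.5479, -0.1251, 0.1518]
tool_rot: [0.039, 0.999, 0.004, 0.005]
contact_force: [22.2, 16.8, -9.2]
gripper_width: 0.013
grip_force: 24.7
```

Request:
arm_command([
  [[0, 0, 0, 0], [0, 0, 0, 0], [0, 0, -0.6, 0], [0, 0, -0.9, 0], [0, 0, -0.9, 0]],
], jaw=40)

```text
clock: 44.25
ee_pos: [0.543, -0.1313, 0.247]
tool_rot: [0.042, 0.999, -0.0, -0.001]
contact_force: [0.8, -0.4, 0.2]
gripper_width: 0.04
grip_force: 0.0
```

Request:
arm_command([
  [[0.8, -0.6, -0.4, 0], [0.8, -0.6, 0, 0], [0.6, -0.6, 0, 0], [0, 0, 0, 0], [0, 0, 0, 0]],
])

```text
clock: 44.75
ee_pos: [0.4489, -0.1967, 0.2621]
tool_rot: [0.044, 0.999, -0.001, -0.0]
contact_force: [1.0, 0.5, 0.1]
gripper_width: 0.0396
grip_force: 0.0
```

```bash
python3 - <<'E'
from h import *
A,B=snap('scene'),snap('top')
def dark(s,box):
    g=s['img'][box[1]:box[3],box[0]:box[2]].max(2); m=(g<45).astype(np.uint8)
    n,l,st,c=cv2.connectedComponentsWithStats(m); i=1+np.argmax(st[1:,4]); return c[i]+box[:2],st[i,4]
a,b=dark(A,(200,195,250,245))[0],dark(B,(325,180,372,225))[0]; print(a,b); P,e=tri(A,a,B,b); d=P-[.577,-.1425,P[2]]; print(P,e,np.linalg.norm(d),np.degrees(np.arctan2(d@V,d@U))%360)
print(tip('scene','tool_a'),tip('scene','rest_lip'))
for c,y in(('red',.069),('green',.023),('blue',-.023)): print(c,[(x[0],x[1].round(1)) for x in blobs(A,c,(280,140,350,210),8)],proj(A,rest(-.082,y,.005)+.05*V).round(1),proj(A,rest(.04,y,.005)+.05*V).round(1))
st=r.get_state(); print(st['clock'],st['ee_pos'],yaw(st),go((.4935,.3775,.26),169.5))
E
```

```text
[224.47058824 217.01960784] [339.63636364 212.        ]
[ 0.54848463 -0.121535    0.14011702] 0.002199902875565789 0.03539290203903145 148.52912425800363
[(array([315.5, 228.9]), 0.8), (array([331.2, 226.8]), 0.74)] [(array([320.3, 230.4]), 0.57)]
red [(np.int32(98), array([340.3, 168.4]))] [338.4 171.1] [346.3 217.7]
green [(np.int32(113), array([320.8, 174.5]))] [320.8 176.7] [329.4 223.7]
blue [(np.int32(95), array([302.3, 180.3]))] [302.8 182.6] [312.1 229.8]
44.95 [ 0.45070592 -0.19360033  0.26218615] 175.34814094199564 (array([ 0.092, 14.317,  0.055]), np.float64(5.85))
```

Request:
arm_command([
  [[0, 0.95, 0, 0], [0, 0.95, 0, 0], [0, 0.95, 0, 0], [0, 0.95, 0, 0], [0, 0.95, 0, 0]],
])

```text
clock: 45.45
ee_pos: [0.466, -0.0027, 0.2623]
tool_rot: [0.041, 0.999, -0.0, 0.0]
contact_force: [0.3, 0.1, 0.5]
gripper_width: 0.0401
grip_force: 0.0
```

Request:
arm_command([
  [[0, 0.95, 0, 0], [0, 0.95, 0, 0], [0, 0.95, 0, 0], [0, 0.95, 0, 0], [0, 0.95, 0, 0]],
])

```text
clock: 45.95
ee_pos: [0.4815, 0.1867, 0.2618]
tool_rot: [0.041, 0.999, 0.0, -0.0]
contact_force: [0.3, -0.1, 1.0]
gripper_width: 0.0399
grip_force: 0.0
```

Request:
arm_command([
  [[0.09, 0.95, 0, 0], [0, 0.95, 0, 0], [0, 0.95, 0, 0], [0, 0.95, 0, 0], [0, 0.95, 0, 5.3]],
])

```text
clock: 46.45
ee_pos: [0.4933, 0.3765, 0.2612]
tool_rot: [0.087, 0.996, -0.0, -0.001]
contact_force: [1.0, 0.2, 0.0]
gripper_width: 0.0399
grip_force: 0.0
```

```bash
python3 - <<'E'
from h import *
A,B=snap('scene'),snap('top'); st=r.get_state(); print(st['clock'],st['ee_pos'],yaw(st),go((.4935,.3775,.1),170))
print(tip('scene','handle_grip'),proj(A,(.4935,.3775,.092)))
E
```

```text
46.55 [0.48988517 0.38114549 0.26134297] 170.35229870830452 (array([-0.104, -0.075,  4.034]), np.float64(0.35))
[(array([387. , 146.9]), 0.87)] [389.06730393 144.55939925]
```

Request:
arm_command([
  [[0, 0, 0.8, 0], [0, 0, 0.9, 0], [0, 0, 0.9, 0], [0, 0, 0.7, 0], [0, 0, 0, 0]],
])

```text
clock: 47.1
ee_pos: [0.4929, 0.3714, 0.1262]
tool_rot: [0.088, 0.996, -0.002, -0.002]
contact_force: [-0.6, -1.3, 0.9]
gripper_width: 0.0402
grip_force: 0.0
```

```bash
python3 - <<'E'
from h import *
st=r.get_state(); print(st['ee_pos'],go((.4935,.3775,.1),170))
E
```

```text
[0.49292359 0.37138938 0.12616274] (array([0.013, 0.153, 0.654]), np.float64(-0.07))
```

Request:
arm_command([
  [[0, 0.08, 0.4, 0], [0, 0, 0.2, 0], [0, 0, 0, 0]],
])

```text
clock: 47.4
ee_pos: [0.4945, 0.3766, 0.1057]
tool_rot: [0.088, 0.996, -0.0, -0.0]
contact_force: [-0.6, -0.7, 0.2]
gripper_width: 0.0402
grip_force: 0.0
```

Request:
arm_command([
  [[0, 0, 0, 0], [0, 0, 0, 0], [0, 0, 0, 0], [0, 0, 0, 0]],
], jaw=8, force=25)

```text
clock: 47.8
ee_pos: [0.4951, 0.3784, 0.1073]
tool_rot: [0.088, 0.996, 0.002, 0.001]
contact_force: [2.3, 7.2, -2.9]
gripper_width: 0.0148
grip_force: 25.3
```

Request:
arm_command([
  [[0, 0, 0, 8.5], [0, 0, 0, 8.5], [0, 0, 0, 8.5]],
])

```text
clock: 48.1
ee_pos: [0.4942, 0.3783, 0.1072]
tool_rot: [0.308, 0.951, 0.001, -0.0]
contact_force: [-1.7, 3.6, -0.3]
gripper_width: 0.0133
grip_force: 24.8
```

Request:
arm_command([
  [[0, 0, 0, 8.5], [0, 0, 0, 8.5], [0, 0, 0, 8.5], [0, 0, 0, 8.5], [0, 0, 0, 8.5]],
])

```text
clock: 48.6
ee_pos: [0.4934, 0.3779, 0.1072]
tool_rot: [0.632, 0.775, 0.0, -0.001]
contact_force: [-6.5, 0.3, 3.0]
gripper_width: 0.0134
grip_force: 25.4
```

Request:
arm_command([
  [[0, 0, 0, 8.5], [0, 0, 0, 8.5], [0, 0, 0, 3], [0, 0, 0, 0]],
])

```text
clock: 49.0
ee_pos: [0.493, 0.3779, 0.1072]
tool_rot: [0.755, 0.655, -0.0, -0.001]
contact_force: [-7.6, -0.4, 5.2]
gripper_width: 0.0134
grip_force: 25.7
```

Request:
arm_command([
  [[0, 0, 0, 0], [0, 0, 0, 0], [0, 0, -0.4, 0], [0, 0, -0.8, 0], [0, 0, -0.8, 0]],
], jaw=40)

```text
clock: 49.5
ee_pos: [0.4947, 0.3766, 0.1881]
tool_rot: [0.755, 0.655, 0.0, -0.0]
contact_force: [0.2, 0.1, 0.3]
gripper_width: 0.0398
grip_force: 0.0
```

Request:
arm_command([
  [[-0.8, -0.3, -0.7, 0], [-0.8, -0.3, 0, 0], [-0.8, 0, 0, 0], [-0.6, 0, 0, 0], [0, 0, 0, 0]],
])

```text
clock: 50.0
ee_pos: [0.4547, 0.258, 0.2154]
tool_rot: [0.757, 0.654, 0.0, 0.002]
contact_force: [-0.4, 0.0, 0.2]
gripper_width: 0.04
grip_force: 0.0
```

```bash
python3 - <<'E'
from h import *
A,B=snap('scene'),snap('top'); st=r.get_state(); print(st['clock'],st['ee_pos'],yaw(st))
print([(x[0],x[1],x[2],x[3]) for x in blobs(B,'red',(105,215,155,255))],[(x[0],x[1],x[2],x[3]) for x in blobs(A,'red',(370,130,410,165))])
for c,y in(('red',.069),('green',.023),('blue',-.023)): print(c,[(x[0],x[1].round(1)) for x in blobs(A,c,(280,140,350,210),8)])
E
```

```text
50.1 [0.45441059 0.26121234 0.21535469] 81.84934057989685
[] [(np.int32(255), array([389.90980392, 148.00784314]), array([397.29152787, 140.30521265]), array([384.05848262, 154.1135396 ]))]
red [(np.int32(100), array([340.3, 168.2]))]
green [(np.int32(93), array([320.8, 174.7]))]
blue [(np.int32(76), array([302.2, 180.6]))]
```

```bash
python3 -c "
from h import *
print(r.close_job())"
```

```text
the job is handed in; nothing more can be done
None
```

I finished the sequence and handed the job in: isolator off, the three burnishers present (red, green, blue) laid in their own grooves, carriage cranked until the handwheel met a hard stop, then isolator back on. The call returned no verdict. I judged the carriage home from that resistance and where it sits against the coil head, not from a joint reading. The wrist force peaked at about 103 N (limit 120 N) when the crank first hit that stop.

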